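# Turn the slide box round the corner post and dock it

## Robot

A 6-joint arm with a two-finger parallel gripper is mounted at the origin on a cart in front of the work surface, level with it; the furniture and walls round the work are solid. World frame = base frame: x ahead of the robot, y to its left, z up, the work surface at z = 0. Lengths are in m, angles in rad, forces in N, time in s.
With the tool pointing down it reaches from about 0.25 to 0.775 m from the base axis. Payload 4 kg.
Tool frame: the origin (TCP) lies on the centre line of the jaws, within the pads' length; the fingertips stand 11 mm ahead of it and the grasp point (between the pads) lies 8 mm behind it; z points along the fingers, y is the line along which they close (so a half turn about z gives the same grasp; the last joint's range is limited). The gripper opens to 85 mm and grips with 20 to 120 N. Pads are 22 mm wide; open, the fingers measure 114 mm over their backs; the gripper's body (76 mm by 85 mm) begins 54 mm behind the grasp point. The pads swing forward as they close: fully open they stand 13 mm farther back than shut.
Start: joints at [1.09, 0.087, 1.371, -0, 1.684, -0.103], TCP at [0.203, 0.511, 0.242] pointing down, gripper open.
Joint ranges: [-3.1, 3.1], [-0.76, 2.03], [0.27, 2.55], [-1.08, 4.22], [0.17, 2.65], [-2.57, 2.57]. Speed limits (rad/s): [2.79, 2.79, 3.14, 3.14, 3.14, 3.14].

## Interface

Orientations are given as [roll, pitch, yaw] about the fixed x, y, z axes, in that order (R = Rz(yaw) Ry(pitch) Rx(roll)).
In Python, from rig import env, imaging, workorder gives the robot as it stands.
- The arm moves only by the shell command python3 -m crank 'ROWS' [FORCE]. ROWS is JSON, a list that holds one entry, the list of rows, each a list of 7 numbers: the shift along the tool's x, y, z as a fraction of full scale, then the turn, a rotation vector about the tool's x, y, z as a fraction of full scale, then the opening in per cent of the stroke, from 0 (shut) to 100 (fully open). In form: [[[tx, ty, tz, rx, ry, rz, hand], ...]]. A call has 1 to 5 rows; each row is the pose to reach, as a shift and turn from the pose commanded when the call began, along the tool's axes at that moment; what a row does not reach only later rows make up. Full scale, the value 1, is 100 cm for a shift and pi/4 rad for a turn. A row lasts 1/8 s, in which the tool goes at most 62.5 mm and 10.7 degrees, less where a joint would pass 70% of its speed; a pose out of reach is approached as far as the arm can. A call with a number of a shift or a turn outside -1 to 1 is refused whole. A call with a gripper value outside its range is refused whole. The fingers move at their own pace and stop on an object; FORCE is the grip in N (left out, the last holds). Time passes only in rows, so rows that repeat a pose let the fingers close. It gives the time, the measured TCP pose, the force, the opening and the grip force at its end, in the units of the state.
- env.read_state(): the state, without advancing time (a new reading comes with each control period).
- imaging.capture(name): name is "side" or "top" or "wrist"; returns the picture (480x640x3 uint8, red, green, blue); there is no depth.
- imaging.camera_model(name): a dict with "intrinsics" (3x3 intrinsics, pixels), "rvec" (rotation vector, rad) and "tvec" (3), from world to camera coordinates, as OpenCV has them; the wrist camera has in their place "tool_from_camera" (4x4, takes a point from camera to tool coordinates, whose origin is the TCP and whose axes are the flange's). Camera axes: x right, y down, z forward; pixel columns grow to the right and rows downward; lengths in m; the calibration is good to about 2 mm. A picture is of the moment at which its call begins: read the wrist's pose just before it. camera_model takes no time and is no camera call.
- workorder.job_done(): hands the job in; it is judged then, once.
Trained networks look in the newest picture that a camera, given by its name, has taken for a name from the list of things; names that differ only in an ending like _2 or _b are one class to them, and where a whole thing is asked for, a point or a joint stands for the part that bears it (a point fixed in the world has none). Each returns a list of dicts, best first, with "p" (0 to 1); they miss things now and then, are a little off and sometimes report something else, mostly with a low value. They report only what shows in the picture. A call takes as long as a camera call.
- imaging.look_for(camera, target): "extent" ([left, top, width, height] in pixels, round what is visible of it).
- imaging.masks_of(camera, target): "region" (480x640 bool, what is visible of it) and "extent" ([left, top, width, height] in pixels, round what is visible of it).
The state is a dict: "clock": time; "q": joint angles; "joint_vel": joint speeds; "tau": joint torques, N m; "tcp_pos": TCP position; "eef_rot": TCP orientation; "force": force on the tool from outside, world axes, zero at the start; "wrist_torque": the same for the moment, N m; "grip_width": opening from 0.0 (shut) to 1.0 (fully open); "grasp_force": force on a finger pad.
Only numpy, scipy, OpenCV 4.12 (cv2) and the standard library are available. Lean on these libraries where they do the work, as an engineer would, in place of code of your own. Each camera call takes 0.05 s, during which the arm holds its last target. There are 200 camera calls.

## Task

The slide box is too wide to grasp and stands end-on beside the dock's corner post. Push it from the side so that it makes a quarter turn against the post, its back side coming flat against the fence with the lid's lip towards the robot, then slide it along the fence and press it firmly home against the side stop's set screw, with a steady 10 N or so for about a second. Leave it there with its back flat on the fence; keep it flat on the worktop, never let it press on dock or stop with more than 15 N (glass inside), and leave the other things alone.

Things in the scene. Friction and masses are not known exactly. Their poses are not given: they have to be found in the camera images.
- dock: Aluminium dock, fixed. Origin on the worktop at the left end of its fence, in the plane of the fence's front face; x points across the fence away from the robot, y left along it. Front face: plane x = 0, y = -2 to -252 mm, 40 mm high; fence 12 mm thick, 6 mm high foot plate behind it to x = 34 mm. At its left end stands the corner post. In front of it the box slides on the bare worktop.
- post (a point): Axis of the round steel corner post, half-way up: 20 mm across, 56 mm tall, fixed; it stands at dock x = +10 mm, y = 0, so that the fence's front face is tangent to it. A push on the box's front side beside the lip (about 35 mm from the middle) keeps its back at the post as it turns; a push near its end spins it away from the post.
- side_stop: Steel stop clamped on the fence's right part, fixed; its place along the fence varies. Axes as the dock's. Origin on the worktop where the fence's front face meets the stop's left face (plane y = 0, x = -1 to -97 mm, up to 39 mm high). From this face, at x = -48 mm and 18 mm up, stands the black 18 mm tip of a set screw, rigid, 1 to 35 mm proud; its setting is not reported and must be felt. Clamp with thumbscrew behind, 67 mm high.
- slide_box: Dark blue slide box, 0.25 to 0.48 kg, loose, 34 mm high, plain upright sides. Origin on its underside: front side (with lip) at x = -46 mm, back side x = +50, ends at y = +86 and -86 mm. Docked, its axes agree with the dock's. At the start it stands left of the post, its x axis to the right (dock -y, within 0.05 rad), its back side 1 to 9 mm from the post, which is opposite box y = +45 to +67 mm.
- lip (a point): Middle of the lip of the lid: a ridge 30 mm long and 5 mm thick, 26 to 31 mm above the worktop, that stands out 6 mm from the box's front side, at the middle of its length. (The box slides with 2 to 4.5 N of friction on the worktop, which adds to what a finger must push.)
- back_right (a point): On the box's back right upright edge (box x = +50, y = -86 mm), 17 mm up: this edge belongs at the fence, next to the side stop.
- back_left (a point): On the box's back left upright edge (box x = +50, y = +86 mm), 17 mm up.
- pill_pot: Bystander, loose, to be left alone: white screw-capped pill pot, 44 mm across, 60 mm tall; origin at the centre of its underside.
- immersion_oil: Bystander, loose, to be left alone: small tan bottle with black cap, 26 mm across, 62 mm tall; origin at the centre of its underside.
- vial_2: Bystander, loose, to be left alone: glass vial with black cap, 22 mm across, 60 mm tall; origin at the centre of its underside.
- petri_dish_1: Bystander, loose, to be left alone: flat covered petri dish, 90 mm across, 16 mm tall; origin at the centre of its underside.
- cotton_buds: Bystander, loose, to be left alone: open tub of cotton buds, 77 mm across, 80 mm tall; origin at the centre of its underside.

How it is judged:
On the way, in this order (a step that is already met when the one before it is completed fails the run):
1. the box is half-way through its quarter turn with its back side still at the post (within 5 mm) (angle between the y axis of slide_box and the y axis of dock, either way round between 0.6 and 1 rad and x of post in the frame of slide_box between 0.052 and 0.065 m and y of post in the frame of slide_box between -0.01 and 0.086 m and x of lip in the frame of dock below 0 m).
2. the box is turned, its back side flat against the fence (both back edges within 5 mm), lip towards the robot, its left end not yet more than 70 mm right of the post (x of back_left in the frame of dock between -0.005 and 0.003 m and x of back_right in the frame of dock between -0.005 and 0.003 m and y of back_left in the frame of dock above -0.07 m and x of lip in the frame of dock below -0.05 m), for 0.1 s.
3. its back on the fence (both back edges within 5 mm), the box presses on the set screw of the side stop with 7 to 15 N, steadily (x of back_left in the frame of dock between -0.005 and 0.003 m and x of back_right in the frame of dock between -0.005 and 0.003 m and contact force between slide_box and side_stop above 7 N), for 0.6 s.
At the end, for the whole second after the job is handed in: The slide box lies flat and at rest on the worktop in the corner of the dock, lip towards the robot: both back edges within 2.5 mm of the fence's face and its right end within 38 mm of the side stop's face, where the set screw stopped it (x of back_right in the frame of side_stop between -0.0025 and 0.002 m and x of back_left in the frame of side_stop between -0.0025 and 0.002 m and y of back_right in the frame of side_stop between -0.001 and 0.038 m and x of lip in the frame of dock below -0.05 m and angle between slide_box's own z axis and vertical below 0.03 rad and height (world z) of slide_box below 0.004 m and linear speed of slide_box below 0.01 m/s); the robot touches nothing.
It fails at once if the box presses on the dock or post with more than 15 N (contact force between slide_box and dock above 15 N).
It fails at once if the box presses on the side stop with more than 15 N (contact force between slide_box and side_stop above 15 N).
It fails at once if the box is lifted or tipped off the worktop (height (world z) of slide_box above 0.012 m or angle between slide_box's own z axis and vertical above 0.15 rad).
It fails at once if a bystander is moved by more than 15 mm (distance of any of pill_pot, immersion_oil, vial_2, petri_dish_1, cotton_buds from where it was at the start of the episode above 0.015 m).
It also fails if it takes over 64 s, if anything falls off the work surface, if the arm or the gripper's body presses on something with over 40 N, if the wrist force passes 120 N, or if a joint passes its speed limit or range.

## Working session

There is one attempt and no reset: what is moved stays moved. The work goes in short steps, Python scripts to look and compute and a shell command to move; the robot and the scene stay as the last step left them, time stands still between calls to the robot, and variables do not carry over. Pictures are saved under pics/ and viewed, at most 10 in all, crops included, and the job is handed in when it is done.

```bash
mkdir -p pics; ls; cat > h.py <<'E'
import numpy as np, cv2, json
from rig import env, imaging, workorder
from scipy.spatial.transform import Rotation as R
def cam(n): 
    m=imaging.camera_model(n); return np.array(m["intrinsics"],float),np.array(m["rvec"],float),np.array(m["tvec"],float)
def ray(n,uv,z):
    K,r,t=cam(n); M=cv2.Rodrigues(r)[0]; c=-M.T@t.ravel()
    d=M.T@np.linalg.inv(K)@np.array([uv[0],uv[1],1.]); return c+d*(z-c[2])/d[2]
def proj(n,P):
    K,r,t=cam(n); return cv2.projectPoints(np.array(P,float).reshape(-1,1,3),r,t,K,None)[0].reshape(-1,2)
def save(n,f,img=None):
    im=imaging.capture(n) if img is None else img; cv2.imwrite("pics/"+f,im[:,:,::-1]); return im
E
python3 - <<'E'
from h import *
s=env.read_state(); print(s["clock"],s["tcp_pos"],s["eef_rot"],s["force"],s["grip_width"])
a=save("top","top0.png"); b=save("side","side0.png")
for n in ("top","side"):
    K,r,t=cam(n); print(n,-cv2.Rodrigues(r)[0].T@t.ravel())
for t in ["dock","side_stop","slide_box","lip","pill_pot","immersion_oil","vial_2","petri_dish_1","cotton_buds"]:
    for n in ("top","side"): print(t,n,[(round(x["p"],2),np.round(x["extent"]).tolist()) for x in imaging.look_for(n,t)[:2]])
E
```

```text
pics
0.0 [0.20263918 0.51078515 0.24109401] [-3.13932919e+00 -2.19725376e-04  2.76384188e+00] [-0.81253263 -0.48538858 -0.59989018] 1.001390576345983
top [ 0.34992448 -0.39188962  1.28269489]
side [ 0.24431081 -0.81196894  0.75467697]
dock top [(0.77, [273.0, 208.0, 133.0, 24.0]), (0.35, [222.0, 198.0, 59.0, 86.0])]
dock side [(0.69, [328.0, 175.0, 85.0, 147.0]), (0.55, [157.0, 200.0, 55.0, 61.0])]
side_stop top [(0.83, [372.0, 217.0, 38.0, 59.0]), (0.45, [248.0, 324.0, 40.0, 43.0])]
side_stop side [(0.57, [322.0, 274.0, 78.0, 64.0])]
slide_box top [(0.94, [221.0, 196.0, 59.0, 87.0])]
slide_box side [(0.66, [242.0, 147.0, 105.0, 76.0])]
lip top [(0.77, [216.0, 195.0, 66.0, 90.0])]
lip side [(0.23, [326.0, 178.0, 86.0, 143.0])]
pill_pot top [(0.93, [251.0, 117.0, 25.0, 30.0]), (0.42, [218.0, 195.0, 64.0, 90.0])]
pill_pot side [(0.72, [394.0, 126.0, 24.0, 41.0])]
immersion_oil top [(0.73, [327.0, 136.0, 15.0, 18.0])]
immersion_oil side [(0.59, [430.0, 190.0, 15.0, 30.0])]
vial_2 top [(0.72, [435.0, 248.0, 13.0, 14.0])]
vial_2 side [(0.69, [385.0, 358.0, 17.0, 27.0])]
petri_dish_1 top [(0.73, [352.0, 308.0, 43.0, 47.0])]
petri_dish_1 side [(0.85, [227.0, 314.0, 57.0, 58.0])]
cotton_buds top [(0.87, [250.0, 325.0, 38.0, 45.0])]
cotton_buds side [(0.81, [158.0, 202.0, 54.0, 58.0])]
```

View both.

View pics/top0.png

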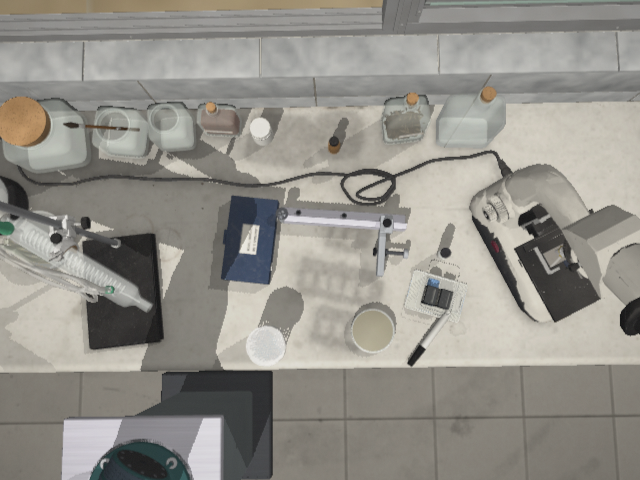

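View pics/side0.png

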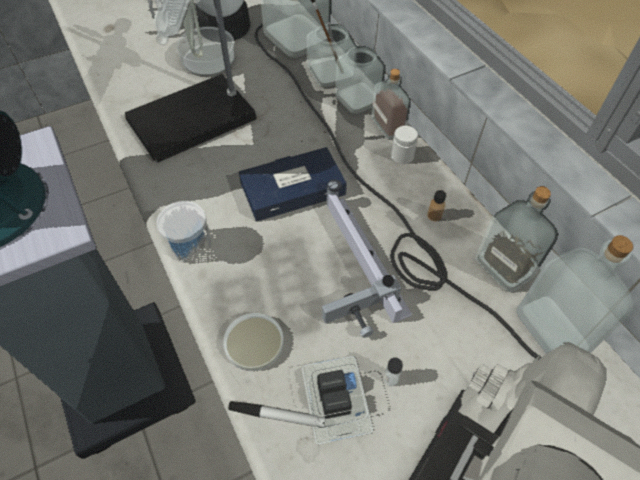

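```bash
python3 - <<'E'
from h import *
im=cv2.imread("pics/top0.png")
c=cv2.resize(im[170:320,200:400],None,fx=4,fy=4,interpolation=cv2.INTER_CUBIC); cv2.imwrite("pics/crop0.png",c)
m=imaging.masks_of("top","slide_box")[0]["region"].astype(np.uint8)
r=cv2.minAreaRect(max(cv2.findContours(m,0,2)[0],key=cv2.contourArea)); b=cv2.boxPoints(r); print(b)
print(np.round([ray("top",p,0.034) for p in b],4))
for n,uv,z in [("pot",(263,132),.06),("oil",(334,145),.06),("vial",(441,255),.06),("petri",(373,331),.016),("cotton",(269,347),.08)]: print(n,np.round(ray("top",uv,z),3))
E
```

```text
[[218.8416  279.58417]
 [227.29704 195.02972]
 [278.78217 200.17822]
 [270.32672 284.73267]]
[[ 0.4227 -0.1595  0.034 ]
 [ 0.5951 -0.1754  0.034 ]
 [ 0.5827 -0.2807  0.034 ]
 [ 0.4108 -0.263   0.034 ]]
pot [ 0.719 -0.252  0.06 ]
oil [ 0.689 -0.395  0.06 ]
vial [ 0.463 -0.602  0.06 ]
petri [ 0.316 -0.468  0.016]
cotton [ 0.29  -0.265  0.08 ]
```

View pics/crop0.png

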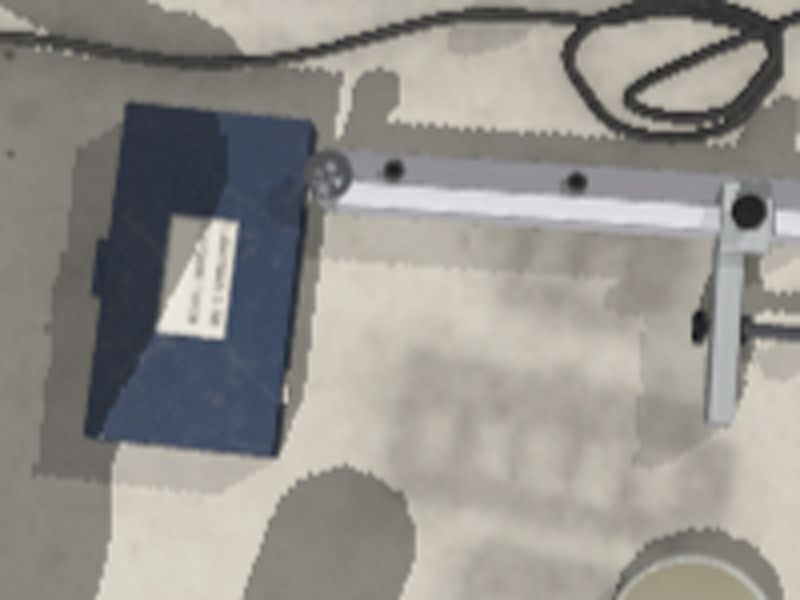

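```bash
python3 - <<'E'
from h import *
def tri(a,b):
    A=[]
    for n,uv in (("top",a),("side",b)):
        K,r,t=cam(n); M=cv2.Rodrigues(r)[0]; A.append(K@np.c_[M,t.ravel()])
    X=cv2.triangulatePoints(A[0],A[1],np.array(a,float).reshape(2,1),np.array(b,float).reshape(2,1)).ravel(); return X[:3]/X[3]
print("rod base", ray("side",(232,92),0.015), "plate", [np.round(ray("top",p,.01),3) for p in [(88,236),(158,235),(162,342),(90,348)]])
for h in (0,.1,.2,.3,.4,.5,.6): print(h,"condtip",np.round(ray("top",(150,308),h),3),proj("side",ray("top",(150,308),h)).round(), "rodtip",np.round(ray("top",(118,242),h),3),proj("side",ray("top",(118,242),h)).round())
s=env.read_state(); print(imaging.camera_model("wrist")["tool_from_camera"])
E
python3 - <<'E'
import cv2
a=cv2.imread("pics/top0.png")[190:370,0:180]; b=cv2.imread("pics/side0.png")[0:180,80:280]
import numpy as np
cv2.imwrite("pics/stand.png",cv2.resize(np.hstack([a,b]),None,fx=2.1,fy=2.1,interpolation=2))
E
```

```text
rod base [0.5054895  0.06143509 0.015     ] plate [array([0.518, 0.117, 0.01 ]), array([ 0.518, -0.028,  0.01 ]), array([ 0.3  , -0.041,  0.01 ]), array([0.29 , 0.105, 0.01 ])]
0 condtip [ 0.368 -0.012  0.   ] [[183. 141.]] rodtip [0.506 0.058 0.   ] [[234.  99.]]
0.1 condtip [ 0.367 -0.042  0.1  ] [[176. 112.]] rodtip [0.494 0.023 0.1  ] [[228.  70.]]
0.2 condtip [ 0.366 -0.071  0.2  ] [[168.  75.]] rodtip [ 0.482 -0.012  0.2  ] [[222.  36.]]
0.3 condtip [ 0.364 -0.101  0.3  ] [[158.  29.]] rodtip [ 0.47  -0.047  0.3  ] [[213.  -8.]]
0.4 condtip [ 0.363 -0.13   0.4  ] [[145. -29.]] rodtip [ 0.457 -0.082  0.4  ] [[202. -63.]]
0.5 condtip [ 0.361 -0.16   0.5  ] [[ 127. -108.]] rodtip [ 0.445 -0.117  0.5  ] [[ 188. -138.]]
0.6 condtip [ 0.36 -0.19  0.6 ] [[ 102. -219.]] rodtip [ 0.433 -0.152  0.6  ] [[ 168. -242.]]
[[ 7.46435884e-04 -9.63850915e-01 -2.66441093e-01  6.82794634e-02]
 [ 9.99999627e-01  6.03490162e-04  6.18377064e-04 -8.34853057e-04]
 [-4.35228721e-04 -2.66441455e-01  9.63851006e-01 -1.31107445e-01]
 [ 0.00000000e+00  0.00000000e+00  0.00000000e+00  1.00000000e+00]]
```

View pics/stand.png

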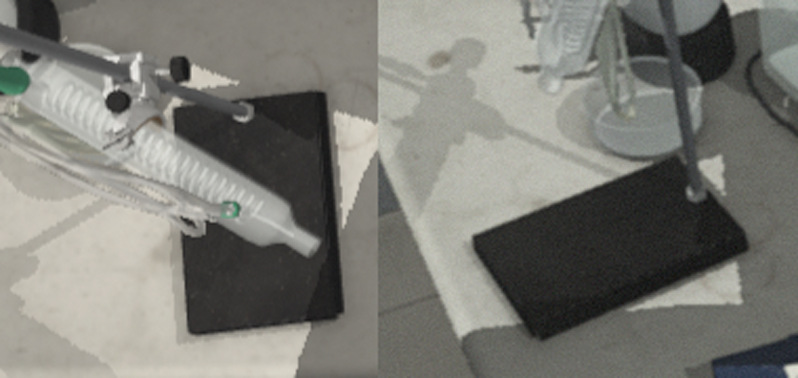

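```bash
python3 - <<'E'
from h import *
for h in np.arange(0,.75,.1): print(round(h,2),"rod",proj("top",[.506,.06,h]).round(),"cond vert",proj("top",[.365,-.092,h]).round(),proj("side",[.365,-.092,h]).round())
for h in (.3,.4,.5,.55,.6,.7): print(h,"px(55,250)",ray("top",(55,250),h).round(3),"px(100,275)",ray("top",(100,275),h).round(3),proj("side",ray("top",(100,275),h)).round(), "px(125,292)",ray("top",(125,292),h).round(3),proj("side",ray("top",(125,292),h)).round())
print(imaging.look_for("top","post")[:1])
print(json.dumps({k:np.round(v,3).tolist() for k,v in env.read_state().items()}))
import os; print([x for x in dir(env) if x[0]!='_'],[x for x in dir(imaging) if x[0]!='_'])
E
```

```text
0.0 rod [[117. 242.]] cond vert [[189. 309.]] [[196. 169.]]
0.1 rod [[ 99. 236.]] cond vert [[177. 309.]] [[185. 129.]]
0.2 rod [[ 78. 229.]] cond vert [[162. 308.]] [[172.  83.]]
0.3 rod [[ 52. 221.]] cond vert [[144. 308.]] [[156.  26.]]
0.4 rod [[ 21. 210.]] cond vert [[123. 307.]] [[137. -44.]]
0.5 rod [[-18. 197.]] cond vert [[ 96. 306.]] [[ 113. -133.]]
0.6 rod [[-68. 181.]] cond vert [[ 61. 305.]] [[  80. -249.]]
0.7 rod [[-134.  159.]] cond vert [[ 15. 303.]] [[  37. -408.]]
0.3 px(55,250) [0.458 0.053 0.3  ] px(100,275) [ 0.417 -0.02   0.3  ] [[175.  -8.]] px(125,292) [ 0.39  -0.061  0.3  ] [[166.  10.]]
0.4 px(55,250) [0.447 0.008 0.4  ] px(100,275) [ 0.41  -0.058  0.4  ] [[163. -63.]] px(125,292) [ 0.386 -0.094  0.4  ] [[153. -47.]]
0.5 px(55,250) [ 0.436 -0.037  0.5  ] px(100,275) [ 0.404 -0.096  0.5  ] [[ 147. -138.]] px(125,292) [ 0.382 -0.128  0.5  ] [[ 137. -123.]]
0.55 px(55,250) [ 0.431 -0.06   0.55 ] px(100,275) [ 0.4   -0.115  0.55 ] [[ 137. -185.]] px(125,292) [ 0.38  -0.145  0.55 ] [[ 126. -172.]]
0.6 px(55,250) [ 0.425 -0.083  0.6  ] px(100,275) [ 0.397 -0.134  0.6  ] [[ 125. -242.]] px(125,292) [ 0.378 -0.162  0.6  ] [[ 113. -231.]]
0.7 px(55,250) [ 0.414 -0.128  0.7  ] px(100,275) [ 0.39  -0.171  0.7  ] [[  92. -398.]] px(125,292) [ 0.374 -0.195  0.7  ] [[  78. -393.]]
[{'extent': [277.9, 209.6, 130.6, 24.9], 'p': 0.98}]
{"clock": 1.1, "q": [1.09, 0.087, 1.371, 0.0, 1.684, -0.103], "joint_vel": [-0.002, 0.001, -0.001, -0.0, -0.001, 0.002], "tau": [0.0, -35.175, -31.346, -0.0, 0.001, -0.0], "tcp_pos": [0.203, 0.511, 0.242], "eef_rot": [3.142, 0.0, 2.764], "force": [0.858, 0.277, 0.538], "wrist_torque": [-0.017, 0.02, 0.072], "grasp_force": 0.0, "grip_width": 0.998}
['Unreachable', 'read_state'] ['camera_model', 'capture', 'look_for', 'masks_of']
```

```bash
cat >> h.py <<'E'
def to(p,yaw=None):
    s=env.read_state(); M=R.from_euler("xyz",s["eef_rot"]).as_matrix()
    d=M.T@(np.array(p)-s["tcp_pos"])
    T=M if yaw is None else R.from_euler("xyz",[np.pi,0,yaw]).as_matrix()
    w=R.from_matrix(M.T@T).as_rotvec()/(np.pi/4)
    print("row",np.round(d,4),np.round(w,3)); return d,w
E
python3 -m crank '[[[-0.01,-0.223,-0.158,0,0,0,0],[-0.01,-0.223,-0.158,0,0,0,0],[-0.01,-0.223,-0.158,0,0,0,0],[-0.01,-0.223,-0.158,0,0,0,0],[-0.01,-0.223,-0.158,0,0,0,0]]]'
python3 - <<'E'
from h import *
s=env.read_state(); print(s["clock"],np.round(s["q"],4).tolist(),s["tcp_pos"],s["eef_rot"],s["grip_width"])
to([0.27,0.05,0.40]);to([0.27,0.05,0.40],1.5)
E
```

```text
clock: 1.72
tcp_pos: [0.1291, 0.2984, 0.4041]
eef_rot: [3.134, 0.002, 2.763]
force: [1.5, 0.2, -0.1]
grip_width: -0.002
grasp_force: 0.0
1.725 [0.9877, -0.3873, 1.4617, -0.0001, 2.0597, -0.205] [0.12910384 0.29843831 0.4040626 ] [3.13418234e+00 1.65258837e-03 2.76343124e+00] -0.002324109351079735
row [-0.2227 -0.1789  0.0031] [0. 0. 0.]
row [-0.2227 -0.1789  0.0031] [ 0.009 -0.004  1.609]
```

```bash
python3 -m crank '[[[-0.1,-0.08,0,0,0,0.4,0],[-0.223,-0.179,0,0,0,0.9,0],[-0.223,-0.179,0,0,0,0.9,0],[-0.223,-0.179,0,0,0,0.9,0],[-0.223,-0.179,0,0,0,0.9,0]]]'
python3 - <<'E'
from h import *
s=env.read_state(); print(s["clock"],np.round(s["q"],4).tolist(),s["tcp_pos"],s["eef_rot"])
to([0.30,-0.21,0.40],1.3)
E
```

```text
clock: 2.35
tcp_pos: [0.2717, 0.0491, 0.4004]
eef_rot: [3.141, 0.001, 2.052]
force: [1.1, 0.8, 0.1]
grip_width: -0.0
grasp_force: 0.0
2.35 [-0.0274, -0.4923, 1.5329, -0.0001, 2.0999, -0.5084] [0.27165591 0.04913139 0.40037216] [3.14070377e+00 6.42007452e-04 2.05170713e+00]
row [-0.2429 -0.0947  0.0004] [0.001 0.    0.957]
```

```bash
python3 -m crank '[[[-0.12,-0.047,0,0,0,0.3,0],[-0.243,-0.095,0,0,0,0.6,0],[-0.243,-0.095,0,0,0,0.6,0],[-0.243,-0.095,0,0,0,0.6,0],[-0.243,-0.095,0,0,0,0.6,0]]]'
python3 - <<'E'
from h import *
s=env.read_state(); print(s["clock"],np.round(s["q"],4).tolist(),s["tcp_pos"],s["eef_rot"])
to([0.46,-0.30,0.38],1.57)
E
```

```text
clock: 2.98
tcp_pos: [0.3003, -0.2107, 0.3988]
eef_rot: [-3.139, -0.002, 1.58]
force: [-0.3, 0.7, -0.1]
grip_width: 0.003
grasp_force: 0.0
2.975 [-0.7664, -0.2926, 1.4065, -0.0004, 2.0309, -0.7755] [ 0.30029392 -0.2106771   0.39884191] [-3.13904503e+00 -2.03784694e-03  1.57970743e+00]
row [-0.0908  0.159   0.0183] [-0.003 -0.003  0.012]
```

```bash
python3 -m crank '[[[-0.09,0.16,0.018,0,0,0.01,0],[-0.09,0.16,0.018,0,0,0.01,0],[-0.09,0.16,0.018,0,0,0.01,0],[-0.09,0.16,0.018,0,0,0.01,0],[-0.09,0.16,0.018,0,0,0.01,0]]]'
cat >> h.py <<'E'
def wcam(s):
    m=imaging.camera_model("wrist"); T=np.eye(4); T[:3,:3]=R.from_euler("xyz",s["eef_rot"]).as_matrix(); T[:3,3]=s["tcp_pos"]
    C=T@np.array(m["tool_from_camera"]); return np.array(m["intrinsics"],float),C
def wray(s,uv,z):
    K,C=wcam(s); d=C[:3,:3]@np.linalg.inv(K)@np.array([uv[0],uv[1],1.]); c=C[:3,3]; return c+d*(z-c[2])/d[2]
def wproj(s,P):
    K,C=wcam(s); V=np.linalg.inv(C); return cv2.projectPoints(np.array(P,float).reshape(-1,1,3),cv2.Rodrigues(V[:3,:3])[0],V[:3,3],K,None)[0].reshape(-1,2)
E
python3 - <<'E'
from h import *
s=env.read_state(); json.dump({k:np.array(s[k]).tolist() for k in ("eef_rot","tcp_pos")},open("w1.json","w"))
print(s["clock"],np.round(s["q"],4).tolist(),s["tcp_pos"],s["eef_rot"])
save("wrist","w1.png")
for t in ["slide_box","dock","side_stop"]: print(t,[(round(x["p"],2),np.round(x["extent"]).tolist()) for x in imaging.look_for("wrist",t)[:2]])
m=imaging.masks_of("wrist","slide_box")[0]["region"].astype(np.uint8); np.save("m1.npy",m)
# arm fit
from scipy.optimize import least_squares
D=[([1.09,.087,1.371,1.684],[.203,.511,.242]),([.9877,-.3873,1.4617,2.0597],[.1291,.2984,.4041]),([-.0274,-.4923,1.5329,2.0999],[.2717,.0491,.4004]),([-.7664,-.2926,1.4065,2.0309],[.3003,-.2107,.3988]),(s["q"][[0,1,2,4]] if hasattr(s["q"],"shape") else [s["q"][i] for i in (0,1,2,4)],s["tcp_pos"])]
def f(p):
    o=[]
    for q,t in D:
        r=np.hypot(t[0],t[1]); r=np.sqrt(r*r-.0565**2)
        o+= [p[0]*np.sin(q[1])+p[1]*np.sin(q[1]+q[2])+p[2]-r, p[0]*np.cos(q[1])+p[1]*np.cos(q[1]+q[2])+p[3]-t[2]]
    return o
r=least_squares(f,[.4,.4,0,0]); print("L1,L2,a,h0-d",r.x,np.abs(r.fun).max())
E
```

```text
clock: 3.6
tcp_pos: [0.4622, -0.2942, 0.3823]
eef_rot: [-3.141, -0.001, 1.579]
force: [0.2, -0.9, -0.1]
grip_width: -0.001
grasp_force: 0.0
3.6 [-0.6704, 0.0998, 1.0813, 0.0003, 1.9617, -0.6788] [ 0.46220602 -0.29416776  0.38234499] [-3.14088230e+00 -9.02488389e-04  1.57929820e+00]
slide_box [(0.75, [318.0, 387.0, 9.0, 32.0]), (0.66, [279.0, 64.0, 164.0, 106.0])]
dock [(0.61, [363.0, 171.0, 48.0, 159.0])]
side_stop [(0.75, [374.0, 318.0, 15.0, 28.0]), (0.32, [491.0, 245.0, 34.0, 32.0])]
L1,L2,a,h0-d [ 0.39755114  0.51142687  0.01845419 -0.20856196] 0.014239527519801842
```

View pics/w1.png

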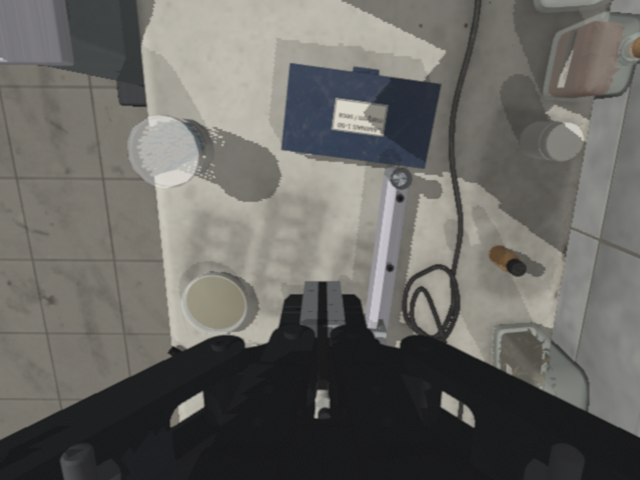

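```bash
python3 - <<'E'
from h import *
s=json.load(open("w1.json")); im=cv2.imread("pics/w1.png"); 
b=(im[:,:,0].astype(int)-im[:,:,2]>25)&(im.sum(2)<330); b[:50]=0;b[180:]=0;b[:,:270]=0;b[:,450:]=0
c=max(cv2.findContours(b.astype(np.uint8),0,2)[0],key=cv2.contourArea); r=cv2.minAreaRect(c); p=cv2.boxPoints(r); print(np.round(p,1))
# fit by projecting model rect at z=.034, maximize IoU
from scipy.optimize import minimize
m=cv2.morphologyEx(cv2.drawContours(np.zeros((480,640),np.uint8),[c],-1,255,-1),cv2.MORPH_OPEN,np.ones((15,15)))
def poly(x):
    cs,sn=np.cos(x[2]),np.sin(x[2]); L=[(-.046,.086),(.05,.086),(.05,-.086),(-.046,-.086)]
    return [[x[0]+cs*a-sn*d,x[1]+sn*a+cs*d] for a,d in L]
def cost(x):
    o=np.zeros((480,640),np.uint8)
    for z in (.034,.0):
        q=wproj(s,[[*v,z] for v in poly(x)]); o|=cv2.fillConvexPoly(np.zeros_like(o),np.round(q*16).astype(int),255,cv2.LINE_8,4)
    return ((o>0)^(m>0)).sum()
x=minimize(cost,[.503,-.22,-1.66],method="Nelder-Mead",options=dict(initial_simplex=[[.503,-.22,-1.66],[.513,-.22,-1.66],[.503,-.21,-1.66],[.503,-.22,-1.60]],xatol=1e-5,fatol=1)); print("box",x.x,x.fun)
g=im.astype(int).sum(2)
for row in (195,215,235,255,275,295): print(row,g[row,350:415:1].tolist())
E
```

```text
[[279.9 148.6]
 [290.9  63.9]
 [429.4  81.8]
 [418.4 166.5]]
box [ 0.50333395 -0.223042   -1.73037403] 8821.0
195 [535, 532, 529, 530, 531, 530, 529, 529, 524, 520, 510, 483, 456, 450, 455, 459, 463, 467, 472, 473, 473, 474, 476, 476, 474, 475, 472, 473, 474, 472, 462, 448, 446, 444, 449, 484, 548, 592, 596, 594, 587, 583, 578, 572, 548, 460, 311, 207, 166, 151, 144, 163, 224, 305, 357, 368, 361, 343, 333, 337, 340, 338, 335, 333, 330]
215 [521, 525, 528, 532, 531, 530, 530, 531, 525, 502, 477, 475, 472, 472, 469, 471, 470, 468, 468, 468, 466, 465, 465, 465, 463, 464, 462, 461, 452, 447, 446, 441, 460, 534, 597, 601, 591, 586, 584, 581, 576, 559, 486, 396, 379, 378, 378, 377, 376, 381, 384, 377, 370, 361, 341, 327, 330, 333, 331, 331, 330, 330, 330, 331, 329]
235 [474, 479, 477, 476, 475, 471, 451, 430, 426, 426, 429, 431, 430, 433, 436, 434, 434, 429, 422, 414, 409, 409, 411, 412, 417, 429, 441, 446, 446, 461, 529, 591, 600, 589, 585, 580, 583, 580, 567, 501, 410, 384, 382, 379, 377, 374, 380, 383, 382, 374, 365, 341, 324, 322, 324, 321, 319, 318, 320, 320, 321, 325, 366, 445, 501]

[... 285 characters left out ...]
325, 328, 332, 343, 374, 432, 484, 499, 503]
275 [470, 466, 446, 421, 410, 410, 411, 412, 412, 411, 410, 405, 402, 395, 392, 385, 381, 378, 376, 383, 415, 443, 450, 449, 467, 534, 586, 589, 582, 581, 582, 581, 575, 533, 452, 389, 377, 378, 380, 378, 382, 382, 382, 381, 371, 346, 319, 318, 321, 321, 321, 320, 316, 311, 308, 306, 339, 410, 461, 470, 463, 437, 368, 283, 211]
295 [79, 76, 73, 82, 131, 219, 312, 364, 379, 380, 377, 372, 374, 373, 371, 373, 377, 403, 437, 453, 451, 465, 538, 592, 594, 587, 588, 585, 586, 584, 558, 478, 392, 374, 378, 380, 379, 383, 383, 380, 379, 373, 347, 319, 313, 314, 316, 317, 313, 310, 305, 287, 250, 189, 156, 158, 153, 207, 344, 431, 443, 416, 324, 194, 147]
```

```bash
cat >> h.py <<'E'
from scipy.optimize import minimize
def poly(x,L=((-.046,.086),(.05,.086),(.05,-.086),(-.046,-.086))):
    cs,sn=np.cos(x[2]),np.sin(x[2]); return [[x[0]+cs*a-sn*d,x[1]+sn*a+cs*d] for a,d in L]
LIP=((-.052,.015),(-.046,.015),(-.046,-.015),(-.052,-.015))
def fitbox(pr,m,x0):
    def cost(x):
        o=np.zeros((480,640),np.uint8)
        P=[[*v,.034] for v in poly(x)]+[[*v,0] for v in poly(x)]
        q=cv2.convexHull(pr(P).astype(np.float32))[:,0]; q2=pr([[*v,.031] for v in poly(x,LIP)])
        for k in (q,q2): cv2.fillConvexPoly(o,np.round(k*16).astype(int),255,cv2.LINE_8,4)
        return ((o>0)^(m>0)).sum()
    x0=np.array(x0); S=[x0]+[x0+d for d in np.diag([.01,.01,.06])]
    r=minimize(cost,x0,method="Nelder-Mead",options=dict(initial_simplex=S,xatol=1e-5,fatol=.5)); return r.x,r.fun
E
python3 - <<'E'
from h import *
s=json.load(open("w1.json"))
imaging.capture("wrist")
L=imaging.masks_of("wrist","slide_box"); m=max(L,key=lambda a:a["region"].sum())["region"]; print(m.sum())
x,c=fitbox(lambda P:wproj(s,P),m,[.503,-.222,-1.68]); print("box wrist",x,c)
imaging.capture("top")
mt=imaging.masks_of("top","slide_box")[0]["region"]
x2,c2=fitbox(lambda P:proj("top",P),mt,[.503,-.222,-1.68]); print("box top",x2,c2)
for z,u in ((.04,[392.5,389.6,386.8,383.8,381]),(0,[383,380,377.5,375,372])):
    P=np.array([wray(s,(a,b),z) for a,b in zip(u,(215,235,255,275,295))]); f=np.polyfit(P[:,1],P[:,0],1); print("front edge",z,"x=",f, "yaw",-np.arctan(f[0]))
for n,uv in (("w",(399.5,177)),): print("post w",wray(s,uv,.056))
print("post top",ray("top",(282.5,213.75),.056), "stop leftface far/near top", ray("top",(200+722/4,170+240/4),.039),ray("top",(200+707/4,170+422/4),.039),"screw tip",ray("top",(200+694/4,170+327/4),.018))
E
```

```text
13117
box wrist [ 0.50304471 -0.2175923  -1.69377577] 381.0
box top [ 0.4970677  -0.21734188 -1.68676716] 4143.0
front edge 0.04 x= [0.08465344 0.57471904] yaw -0.08445209319678304
front edge 0 x= [0.08222511 0.56932369] yaw -0.08204055362433332
post w [ 0.54907206 -0.28565669  0.056     ]
post top [ 0.55089705 -0.28997796  0.056     ] stop leftface far/near top [ 0.51727438 -0.48606735  0.039     ] [ 0.42576368 -0.47624476  0.039     ] screw tip [ 0.47556155 -0.47224638  0.018     ]
```

```bash
python3 - <<'E'
from h import *
a=imaging.capture("top"); b=imaging.capture("side")
cv2.imwrite("pics/arm.png",np.hstack([a[100:,0:440],b[:380,60:480]])[:,:,::-1][:, :800])
E
```

View pics/arm.png

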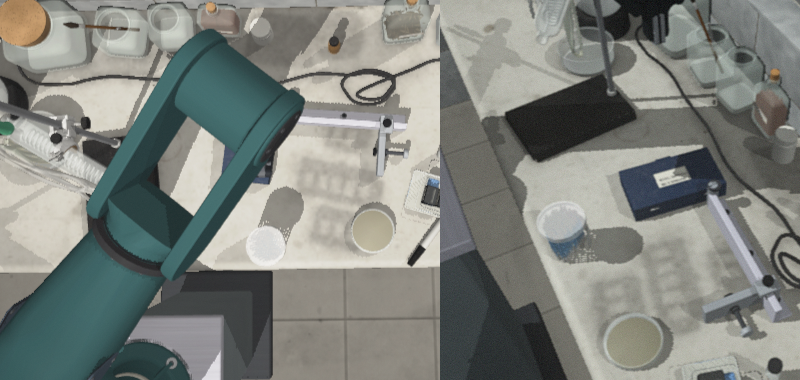

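```bash
python3 - <<'E'
from h import *
for h in (.4,.5,.6,.7,.8,.9): print(h,proj("top",[.462,-.294,h]).round(), "px/m", np.linalg.norm(proj("top",[.462,-.294,h])-proj("top",[.462,-.284,h]))*100)
for p,h in (((95,300),.7),((175,370),.7),((60,420),.7)): print(ray("top",p,h).round(3))
E
```

```text
0.4 [[265. 236.]] px/m 697.6559399696994
0.5 [[257. 227.]] px/m 784.8961247582145
0.6 [[246. 214.]] px/m 897.0728963737125
0.7 [[231. 197.]] px/m 1046.6608471282814
0.8 [[210. 174.]] px/m 1256.1202756019366
0.9 [[178. 139.]] px/m 1570.3887167968203
[ 0.367 -0.167  0.7  ]
[ 0.301 -0.244  0.7  ]
[ 0.258 -0.139  0.7  ]
```

```bash
python3 - <<'E'
from h import *
to([.474,-.140,.12],1.447)
E
```

```text
row [0.1551 0.0132 0.2626] [0.001 0.    0.166]
```

```bash
python3 -m crank '[[[0.06,0.005,0.01,0,0,0.08,0],[0.12,0.01,0.03,0,0,0.166,0],[0.155,0.013,0.07,0,0,0.166,0],[0.155,0.013,0.13,0,0,0.166,0],[0.155,0.013,0.19,0,0,0.166,0]]]'
python3 - <<'E'
from h import *
s=env.read_state(); print(s["q"]); to([.4735,-.1464,.022],1.447)
E
```

```text
clock: 4.78
tcp_pos: [0.4741, -0.1395, 0.1912]
eef_rot: [3.14, 0.001, 1.449]
force: [-0.1, -0.2, 0.3]
grip_width: -0.003
grasp_force: 0.0
[-4.00895906e-01 -2.30119895e-02  1.58543853e+00  3.70279449e-05
  1.57704645e+00 -2.78961199e-01]
row [-6.900e-03 -1.000e-04  1.692e-01] [0.003 0.001 0.002]
```

```bash
python3 -m crank '[[[-0.001,0,0.06,0,0,0,0],[-0.003,0,0.115,0,0,0,0],[-0.005,0,0.15,0,0,0,0],[-0.007,0,0.168,0,0,0,0],[-0.007,0,0.168,0,0,0,0]]]'
python3 - <<'E'
from h import *
s=env.read_state(); print(s["q"],s["force"],s["tcp_pos"])
im=save("top","top1.png")
K=4; c=cv2.resize(im[160:300,190:390],None,fx=4,fy=4,interpolation=cv2.INTER_CUBIC); cv2.imwrite("pics/top1c.png",c[:,:,::-1])
# arc plan: rotate finger about post by th (post axis assumed), contact at box (-.057,-.038)
post=np.array([.5495,-.287]); x0=np.array([.503,-.2176,-1.694])
cs,sn=np.cos(x0[2]),np.sin(x0[2]); B=np.array([[cs,-sn],[sn,cs]])
gap=(B.T@(post-x0[:2]))[0]-.060; print("gap",gap)
c0=x0[:2]+B@[gap,0]; f0=c0+B@[-.057,-.038]; M=R.from_euler("xyz",s["eef_rot"]).as_matrix()[:2,:2]
p=np.array(s["tcp_pos"])[:2]
for th in np.arange(0,1.62,.1): 
    q=post+np.array([[np.cos(th),-np.sin(th)],[np.sin(th),np.cos(th)]])@(f0-post); print(round(th,2),np.round(q,4),"tool d",np.round(M.T@(q-p),4))
E
```

```text
clock: 5.4
tcp_pos: [0.4716, -0.1465, 0.0225]
eef_rot: [-3.137, -0.001, 1.447]
force: [-1.4, 0.2, 0.5]
grip_width: -0.001
grasp_force: 0.0
[-4.16226798e-01  1.21951427e-01  1.78975762e+00  1.13305270e-04
  1.23442615e+00 -2.92613740e-01] [-1.39152064  0.22273696  0.5061971 ] [ 0.47157668 -0.14654232  0.02245703]
gap 0.003159461266805247
0.0 [ 0.4719 -0.1595] tool d [-0.0128  0.0019]
0.1 [ 0.4596 -0.1679] tool d [-0.0227 -0.0093]
0.2 [ 0.4481 -0.1775] tool d [-0.0336 -0.0195]
0.3 [ 0.4377 -0.1881] tool d [-0.0454 -0.0285]
0.4 [ 0.4284 -0.1998] tool d [-0.0582 -0.0363]
0.5 [ 0.4203 -0.2123] tool d [-0.0716 -0.0428]
0.6 [ 0.4135 -0.2256] tool d [-0.0856 -0.0479]
0.7 [ 0.408  -0.2395] tool d [-0.1001 -0.0516]
0.8 [ 0.404  -0.2538] tool d [-0.1148 -0.0539]
0.9 [ 0.4014 -0.2685] tool d [-0.1297 -0.0546]
1.0 [ 0.4003 -0.2834] tool d [-0.1446 -0.0539]
1.1 [ 0.4007 -0.2983] tool d [-0.1594 -0.0516]
1.2 [ 0.4025 -0.3131] tool d [-0.1738 -0.048 ]
1.3 [ 0.4059 -0.3277] tool d [-0.1878 -0.0428]
1.4 [ 0.4107 -0.3418] tool d [-0.2013 -0.0364]
1.5 [ 0.4168 -0.3554] tool d [-0.214  -0.0286]
1.6 [ 0.4243 -0.3683] tool d [-0.2259 -0.0195]
```

View pics/top1c.png

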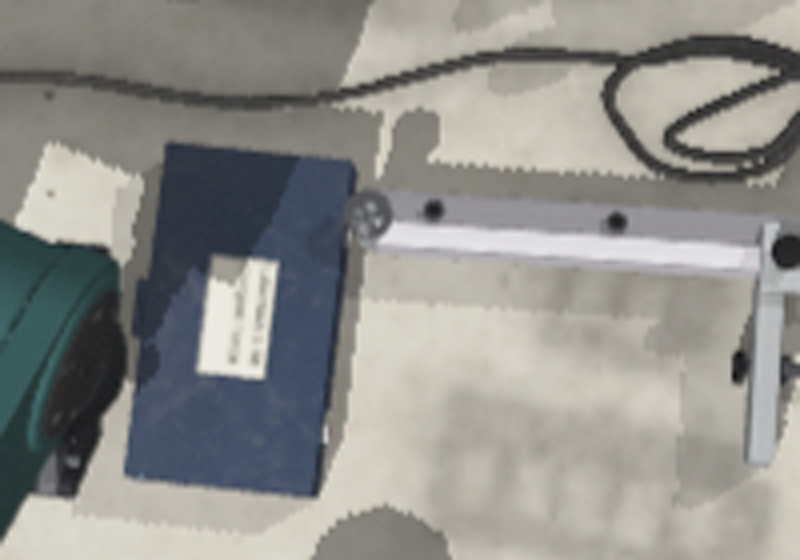

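```bash
cat > plan.py <<'E'
from h import *
post=np.array([.5495,-.287])
def path(ths,p0,yaw0,k=.045,f=(-.057,-.036),th0=0):
    "finger pose for box turned by th, post at box y p0-k*(th-th0); printed as rows from the present pose"
    s=env.read_state(); M=R.from_euler("xyz",s["eef_rot"]).as_matrix()[:2,:2]; yt=s["eef_rot"][2]
    for th in ths:
        a=yaw0+th; B=np.array([[np.cos(a),-np.sin(a)],[np.sin(a),np.cos(a)]]); c=post-B@[.060,p0-k*(th-th0)]; q=c+B@np.array(f)
        dy=(a-np.pi+0-yt+np.pi)%(2*np.pi)-np.pi; dy=(a+np.pi-yt+np.pi)%(2*np.pi)-np.pi
        print(round(th,2),"world",np.round(q,4),"row",np.round(M.T@(q-np.array(s["tcp_pos"])[:2]),4),"rz",round(-dy/(np.pi/4),3))
E
python3 - <<'E'
from plan import *
path(np.arange(0,1.65,.1),.055,-1.694)
E
```

```text
0.0 world [ 0.4736 -0.1597] row [-0.0125  0.0023] rz -0.0
0.1 world [ 0.4657 -0.168 ] row [-0.0217 -0.0044] rz -0.128
0.2 world [ 0.4588 -0.1766] row [-0.0312 -0.0103] rz -0.255
0.3 world [ 0.4526 -0.1855] row [-0.0407 -0.0153] rz -0.382
0.4 world [ 0.4473 -0.1944] row [-0.0502 -0.0194] rz -0.51
0.5 world [ 0.4428 -0.2034] row [-0.0597 -0.0229] rz -0.637
0.6 world [ 0.4389 -0.2124] row [-0.0691 -0.0255] rz -0.764
0.7 world [ 0.4358 -0.2214] row [-0.0784 -0.0275] rz -0.892
0.8 world [ 0.4333 -0.2302] row [-0.0875 -0.0289] rz -1.019
0.9 world [ 0.4315 -0.239 ] row [-0.0964 -0.0297] rz -1.146
1.0 world [ 0.4301 -0.2475] row [-0.105  -0.0299] rz -1.274
1.1 world [ 0.4293 -0.2559] row [-0.1135 -0.0297] rz -1.401
1.2 world [ 0.4289 -0.2641] row [-0.1216 -0.0291] rz -1.528
1.3 world [ 0.429  -0.2721] row [-0.1296 -0.028 ] rz -1.656
1.4 world [ 0.4294 -0.2799] row [-0.1372 -0.0267] rz -1.783
1.5 world [ 0.4302 -0.2875] row [-0.1447 -0.025 ] rz -1.91
1.6 world [ 0.4312 -0.2949] row [-0.1519 -0.023 ] rz -2.038
```

```bash
python3 -m crank '[[[-0.006,0.001,0,0,0,0,0],[-0.012,0,0,0,0,-0.02,0],[-0.017,-0.002,0,0,0,-0.07,0],[-0.022,-0.005,0,0,0,-0.13,0],[-0.027,-0.008,0,0,0,-0.19,0]]]'
python3 -m crank '[[[-0.002,-0.001,0,0,0,-0.03,0],[-0.004,-0.002,0,0,0,-0.06,0],[-0.006,-0.003,0,0,0,-0.09,0],[-0.008,-0.004,0,0,0,-0.12,0],[-0.010,-0.005,0,0,0,-0.13,0]]]'
cat >> h.py <<'E'
def see(names=("side","top","wrist"),x0=(.49,-.24,-1.4)):
    for n in names:
        s=env.read_state(); imaging.capture(n); L=imaging.masks_of(n,"slide_box")
        L=[a for a in L if a["region"].sum()>1500]
        if not L: print(n,"none"); continue
        m=L[0]["region"]; pr=(lambda P:wproj(s,P)) if n=="wrist" else (lambda P:proj(n,P))
        x,c=fitbox(pr,m,x0); print(n,np.round(x,4),"cost",c,"area",m.sum(),"p",round(L[0]["p"],2)); rel(x)
def rel(x,post=np.array([.5495,-.287])):
    B=np.array([[np.cos(x[2]),-np.sin(x[2])],[np.sin(x[2]),np.cos(x[2])]]); s=env.read_state()
    print("  rel yaw",round(x[2]+.083,3),"post in box",np.round(B.T@(post-x[:2]),4),"tcp in box",np.round(B.T@(np.array(s["tcp_pos"])[:2]-x[:2]),4))
E
python3 - <<'E'
from h import *
see()
s=env.read_state(); print(s["clock"],s["force"],s["tcp_pos"],s["eef_rot"])
E
```

```text
clock: 6.08
tcp_pos: [0.4625, -0.1727, 0.0257]
eef_rot: [3.139, -0.001, 1.598]
force: [-0.7, 5.3, 3.7]
grip_width: -0.005
grasp_force: 2.0
clock: 6.7
tcp_pos: [0.4565, -0.1816, 0.0246]
eef_rot: [-3.141, -0.003, 1.699]
force: [-2.3, 6.6, 5.1]
grip_width: 0.001
grasp_force: 3.7
side [ 0.5001 -0.2357 -1.4286] cost 447.0 area 4950 p 0.68
  rel yaw -1.346 post in box [0.0577 0.0416] tcp in box [-0.0596 -0.0357]
top [ 0.5017 -0.2345 -1.4199] cost 479.0 area 3829 p 0.95
  rel yaw -1.337 post in box [0.0591 0.0394] tcp in box [-0.0589 -0.0369]
wrist [ 0.6122 -0.3222 -1.1844] cost 19502.0 area 19502 p 0.56
  rel yaw -1.101 post in box [-0.0563 -0.0448] tcp in box [-0.1888 -0.0914]
7.0 [-2.14269194  6.22583386  4.11591146] [ 0.45639703 -0.18182345  0.02458444] [-3.14028580e+00 -2.89247811e-03  1.69905913e+00]
```

```bash
sed -i 's/\[.060,p0/[.0585,p0/' plan.py; python3 - <<'E'
from plan import *
path(np.arange(0,1.0,.1),.0405,-1.424,k=.05,f=(-.0592,-.036))
E
```

```text
0.0 world [ 0.4566 -0.1818] row [0.     0.0002] rz -0.024
0.1 world [ 0.4514 -0.1903] row [-0.0078 -0.006 ] rz -0.151
0.2 world [ 0.447  -0.1989] row [-0.0157 -0.0116] rz -0.278
0.3 world [ 0.4432 -0.2074] row [-0.0237 -0.0164] rz -0.406
0.4 world [ 0.44   -0.2158] row [-0.0316 -0.0206] rz -0.533
0.5 world [ 0.4375 -0.2241] row [-0.0395 -0.0242] rz -0.66
0.6 world [ 0.4354 -0.2322] row [-0.0473 -0.0272] rz -0.788
0.7 world [ 0.4338 -0.2401] row [-0.0549 -0.0298] rz -0.915
0.8 world [ 0.4327 -0.2479] row [-0.0624 -0.032 ] rz -1.042
0.9 world [ 0.4318 -0.2554] row [-0.0698 -0.0338] rz -1.17
```

```bash
python3 -m crank '[[[-0.005,-0.004,0,0,0,-0.1,0],[-0.010,-0.008,0,0,0,-0.18,0],[-0.015,-0.011,0,0,0,-0.26,0],[-0.020,-0.014,0,0,0,-0.34,0],[-0.024,-0.0165,0,0,0,-0.4,0]]]'
python3 - <<'E'
from plan import *
see(("side","top"),(.495,-.25,-1.12))
s=env.read_state(); print(s["clock"],s["force"])
E
```

```text
clock: 7.62
tcp_pos: [0.442, -0.2067, 0.0245]
eef_rot: [-3.14, -0.007, 2.015]
force: [-5.7, 9.9, 8.3]
grip_width: 0.003
grasp_force: 5.3
side none
top [ 0.4992 -0.2462 -1.1339] cost 596.0 area 3655 p 0.8
  rel yaw -1.051 post in box [0.0583 0.0283] tcp in box [-0.0596 -0.0355]
7.825 [-5.63359012  6.80317016  5.91549576]
```

```bash
python3 - <<'E'
from plan import *
path(np.arange(0,1.21,.1),.0283,-1.134,k=.05,f=(-.0596,-.0355))
E
```

```text
0.0 world [ 0.4417 -0.207 ] row [0.0003 0.    ] rz 0.007
0.1 world [ 0.4386 -0.2156] row [-0.0061 -0.0065] rz -0.12
0.2 world [ 0.436 -0.224] row [-0.0127 -0.0124] rz -0.248
0.3 world [ 0.434  -0.2323] row [-0.0193 -0.0178] rz -0.375
0.4 world [ 0.4325 -0.2404] row [-0.026  -0.0226] rz -0.502
0.5 world [ 0.4314 -0.2483] row [-0.0326 -0.027 ] rz -0.63
0.6 world [ 0.4306 -0.256 ] row [-0.0392 -0.031 ] rz -0.757
0.7 world [ 0.4302 -0.2635] row [-0.0458 -0.0345] rz -0.884
0.8 world [ 0.4301 -0.2708] row [-0.0524 -0.0377] rz -1.012
0.9 world [ 0.4303 -0.2779] row [-0.0589 -0.0407] rz -1.139
1.0 world [ 0.4306 -0.2849] row [-0.0654 -0.0434] rz -1.266
1.1 world [ 0.4312 -0.2918] row [-0.0718 -0.0458] rz -1.394
1.2 world [ 0.4319 -0.2986] row [-0.0783 -0.048 ] rz -1.521
```

```bash
python3 -m crank '[[[-0.0042,-0.0046,-0.001,0,0,-0.084,0],[-0.0087,-0.0089,-0.002,0,0,-0.17,0],[-0.013,-0.0127,-0.002,0,0,-0.255,0],[-0.018,-0.0167,-0.002,0,0,-0.35,0],[-0.0225,-0.0201,-0.002,0,0,-0.44,0]]]'
python3 - <<'E'
from plan import *
see(("top",),(.495,-.255,-.79))
s=env.read_state(); print(s["clock"],s["force"])
path(np.arange(0.1,1.,.1),.0283-.0175,-1.134+.35,k=.05,f=(-.0596,-.0355))
E
```

```text
clock: 8.45
tcp_pos: [0.4298, -0.2352, 0.0243]
eef_rot: [-3.138, -0.014, 2.361]
force: [-11.8, 7.0, 6.0]
grip_width: 0.002
grasp_force: 6.8
top [ 0.4991 -0.2595 -0.8686] cost 1108.0 area 3098 p 0.85
  rel yaw -0.786 post in box [0.0535 0.0207] tcp in box [-0.0629 -0.0377]
8.55 [-11.32674199   4.58552352   4.07681592]
0.1 world [ 0.4319 -0.2444] row [-0.0075 -0.0045] rz -0.125
0.2 world [ 0.431  -0.2522] row [-0.0124 -0.0107] rz -0.253
0.3 world [ 0.4304 -0.2598] row [-0.0173 -0.0165] rz -0.38
0.4 world [ 0.4301 -0.2671] row [-0.0223 -0.0219] rz -0.507
0.5 world [ 0.4302 -0.2744] row [-0.0274 -0.027 ] rz -0.635
0.6 world [ 0.4304 -0.2814] row [-0.0326 -0.0318] rz -0.762
0.7 world [ 0.4309 -0.2884] row [-0.0378 -0.0364] rz -0.889
0.8 world [ 0.4315 -0.2952] row [-0.0431 -0.0408] rz -1.017
0.9 world [ 0.4323 -0.302 ] row [-0.0485 -0.045 ] rz -1.144
```

```bash
cat >> h.py <<'E'
def see2(x0,n="top"):
    im=imaging.capture(n).astype(int); L=[a for a in imaging.masks_of(n,"slide_box") if a["region"].sum()>1500]
    if not L: print(n,"none"); return None
    m=L[0]["region"]; r,g,b=im[...,0],im[...,1],im[...,2]
    arm=((g-r>12)&(g>=b-3))|(im.sum(2)<75); arm=cv2.morphologyEx(arm.astype(np.uint8),cv2.MORPH_OPEN,np.ones((3,3))); arm=cv2.dilate(arm,np.ones((5,5)))>0
    def cost(x):
        o=np.zeros((480,640),np.uint8); P=[[*v,.034] for v in poly(x)]+[[*v,0] for v in poly(x)]
        for k in (cv2.convexHull(proj(n,P).astype(np.float32))[:,0],proj(n,[[*v,.031] for v in poly(x,LIP)])): cv2.fillConvexPoly(o,np.round(k*16).astype(int),255,cv2.LINE_8,4)
        return (((o>0)^m)&~arm).sum()
    x0=np.array(x0); best=min((minimize(cost,x0+d,method="Nelder-Mead",options=dict(initial_simplex=[x0+d]+[x0+d+e for e in np.diag([.01,.01,.08])],xatol=1e-5,fatol=.5)) for d in ([0,0,0],[0,0,.1],[0,0,-.1],[.01,-.01,0])),key=lambda r:r.fun)
    print(n,np.round(best.x,4),"cost",best.fun,"area",m.sum()); rel(best.x); return best.x
E
python3 - <<'E'
from plan import *
see2((.495,-.255,-.82)); see2((.495,-.255,-.82),"side")
s=env.read_state(); print(s["clock"],s["force"],s["tcp_pos"])
E
```

```text
top [ 0.4949 -0.2549 -0.8671] cost 162.0 area 3041
  rel yaw -0.784 post in box [0.0598 0.0208] tcp in box [-0.0567 -0.0374]
side [ 0.4962 -0.2569 -0.8618] cost 321.0 area 4995
  rel yaw -0.779 post in box [0.0576 0.0209] tcp in box [-0.0592 -0.0367]
8.75 [-11.33522041   4.77269032   3.58524829] [ 0.42974326 -0.23587755  0.02429126]
```

```bash
python3 - <<'E'
from plan import *
path(np.arange(0.,.81,.1),.0208,-.865,k=.03,f=(-.058,-.037))
E
```

```text
0.0 world [ 0.4299 -0.2358] row [-0.0001  0.0002] rz 0.104
0.1 world [ 0.4275 -0.2459] row [-0.0055 -0.0086] rz -0.023
0.2 world [ 0.4259 -0.2559] row [-0.0114 -0.0169] rz -0.15
0.3 world [ 0.425  -0.2658] row [-0.0178 -0.0246] rz -0.278
0.4 world [ 0.4248 -0.2757] row [-0.0246 -0.0317] rz -0.405
0.5 world [ 0.4254 -0.2854] row [-0.0318 -0.0382] rz -0.532
0.6 world [ 0.4266 -0.2949] row [-0.0394 -0.044 ] rz -0.66
0.7 world [ 0.4285 -0.3042] row [-0.0473 -0.0493] rz -0.787
0.8 world [ 0.4311 -0.3132] row [-0.0554 -0.0539] rz -0.914
```

```bash
python3 -m crank '[[[-0.0025,-0.0055,-0.001,0,0,0,0],[-0.005,-0.010,-0.001,0,0,-0.03,0],[-0.009,-0.0155,-0.002,0,0,-0.12,0],[-0.013,-0.021,-0.002,0,0,-0.2,0],[-0.0168,-0.0256,-0.002,0,0,-0.28,0]]]'
python3 - <<'E'
from plan import *
see2((.495,-.265,-.6)); see2((.495,-.265,-.6),"side")
s=env.read_state(); print(s["clock"],s["force"],s["tcp_pos"],s["eef_rot"][2])
E
```

```text
clock: 9.38
tcp_pos: [0.4224, -0.2666, 0.0251]
eef_rot: [-3.137, -0.016, 2.581]
force: [-13.2, 1.5, -0.8]
grip_width: -0.005
grasp_force: 5.5
top [ 0.4896 -0.2682 -0.5991] cost 60.0 area 2381
  rel yaw -0.516 post in box [0.0601 0.0182] tcp in box [-0.056 -0.037]
side [ 0.4921 -0.27   -0.5947] cost 242.0 area 4981
  rel yaw -0.512 post in box [0.0571 0.0181] tcp in box [-0.0593 -0.0365]
9.575 [-12.43720838   0.35992224  -2.24144452] [ 0.42254537 -0.26699486  0.02521778] 2.578099601540503
```

```bash
python3 -m crank '[[[0.012,0,-0.001,0,0,0,0],[0.018,-0.004,0,0,0,0.02,0],[0.018,-0.014,0,0,0,0.04,0],[0.018,-0.025,0,0,0,0.04,0],[0.018,-0.025,0,0,0,0.04,0]]]'
python3 - <<'E'
from plan import *
x=see2((.495,-.265,-.6)); 
s=env.read_state(); print(s["clock"],s["force"],s["tcp_pos"],s["eef_rot"])
path(np.arange(0.,.6,.1),.018,x[2],k=.03,f=(-.058,-.062))
E
```

```text
clock: 10.2
tcp_pos: [0.4005, -0.2805, 0.0286]
eef_rot: [-3.141, 0.001, 2.546]
force: [0.8, 0.3, 0.4]
grip_width: -0.001
grasp_force: 0.0
top [ 0.4898 -0.268  -0.6082] cost 75.0 area 3123
  rel yaw -0.525 post in box [0.0598 0.0185] tcp in box [-0.0665 -0.0606]
10.3 [-0.38164309 -0.09295619  0.21870505] [ 0.40063213 -0.27974242  0.02838972] [3.14130434e+00 3.59495124e-04 2.54633756e+00]
0.0 world [ 0.4082 -0.2861] row [-0.0098 -0.001 ] rz 0.016
0.1 world [ 0.4103 -0.2976] row [-0.018  -0.0094] rz -0.111
0.2 world [ 0.4132 -0.3087] row [-0.0266 -0.0169] rz -0.238
0.3 world [ 0.417  -0.3193] row [-0.0357 -0.0236] rz -0.366
0.4 world [ 0.4215 -0.3295] row [-0.0451 -0.0295] rz -0.493
0.5 world [ 0.4267 -0.339 ] row [-0.0548 -0.0345] rz -0.62
```

```bash
python3 -m crank '[[[-0.005,-0.001,0.004,0,0,0.01,0],[-0.010,-0.002,0.004,0,0,0,0],[-0.015,-0.007,0.004,0,0,-0.06,0],[-0.020,-0.012,0.004,0,0,-0.15,0],[-0.026,-0.017,0.003,0,0,-0.24,0]]]'
python3 - <<'E'
from plan import *
x=see2((.49,-.275,-.4)); 
s=env.read_state(); print(s["clock"],s["force"],s["tcp_pos"],s["eef_rot"])
path(np.arange(0.,.4,.05),.0155,x[2],k=.03,f=(-.058,-.062))
E
```

```text
clock: 10.92
tcp_pos: [0.4122, -0.3077, 0.0246]
eef_rot: [3.141, -0.002, 2.739]
force: [-1.5, 0.7, -0.6]
grip_width: -0.006
grasp_force: 0.5
top [ 0.4878 -0.2748 -0.4207] cost 89.0 area 2144
  rel yaw -0.338 post in box [0.0613 0.014 ] tcp in box [-0.0547 -0.0614]
11.025 [0.26253834 0.29985072 0.41984128] [ 0.41282958 -0.30852619  0.02503532] [-3.14156616e+00 -2.12969495e-04  2.73542402e+00]
0.0 world [ 0.4115 -0.3102] row [ 0.0006 -0.002 ] rz 0.019
0.05 world [ 0.4134 -0.3156] row [-0.0033 -0.0063] rz -0.045
0.1 world [ 0.4155 -0.321 ] row [-0.0073 -0.0104] rz -0.109
0.15 world [ 0.4177 -0.3262] row [-0.0115 -0.0143] rz -0.172
0.2 world [ 0.4202 -0.3313] row [-0.0157 -0.018 ] rz -0.236
0.25 world [ 0.4228 -0.3362] row [-0.0201 -0.0215] rz -0.3
0.3 world [ 0.4256 -0.341 ] row [-0.0245 -0.0248] rz -0.363
0.35 world [ 0.4286 -0.3456] row [-0.0291 -0.0278] rz -0.427
```

```bash
python3 -m crank '[[[-0.003,-0.005,0,0,0,-0.04,0],[-0.006,-0.009,0,0,0,-0.09,0],[-0.009,-0.0125,0,0,0,-0.14,0],[-0.0125,-0.0155,0,0,0,-0.19,0],[-0.016,-0.018,0,0,0,-0.24,0]]]'
python3 - <<'E'
from plan import *
x=see2((.49,-.278,-.25)); 
s=env.read_state(); print(s["clock"],s["force"],s["tcp_pos"],s["eef_rot"])
path(np.arange(0.,.3,.05),.0100,x[2],k=.03,f=(-.058,-.062))
E
```

```text
clock: 11.65
tcp_pos: [0.4193, -0.3306, 0.0249]
eef_rot: [3.141, -0.003, 2.924]
force: [-3.5, -0.2, 0.5]
grip_width: 0.0
grasp_force: 1.7
top [ 0.487  -0.2835 -0.2383] cost 83.0 area 1677
  rel yaw -0.155 post in box [0.0615 0.0113] tcp in box [-0.0541 -0.0621]
11.75 [-2.7194229  -1.46300144 -0.52419873] [ 0.41975879 -0.33109079  0.02501367] [-3.14117936e+00 -1.29527307e-03  2.92305782e+00]
0.0 world [ 0.4193 -0.3295] row [0.0008 0.0015] rz 0.025
0.05 world [ 0.4219 -0.3344] row [-0.0028 -0.0028] rz -0.039
0.1 world [ 0.4246 -0.3393] row [-0.0065 -0.0069] rz -0.102
0.15 world [ 0.4275 -0.344 ] row [-0.0103 -0.0109] rz -0.166
0.2 world [ 0.4306 -0.3485] row [-0.0143 -0.0146] rz -0.229
0.25 world [ 0.4338 -0.3529] row [-0.0184 -0.0182] rz -0.293
```

```bash
python3 -m crank '[[[-0.002,-0.002,0,0,0,-0.02,0],[-0.004,-0.004,0,0,0,-0.05,0],[-0.006,-0.006,0,0,0,-0.08,0],[-0.008,-0.0075,0,0,0,-0.11,0],[-0.009,-0.009,0,0,0,-0.14,0]]]'
python3 - <<'E'
from plan import *
x=see2((.488,-.285,-.12)); x=see2((.488,-.285,-.12),"side"); 
s=env.read_state(); print(s["clock"],s["force"],s["tcp_pos"],s["eef_rot"])
E
```

```text
clock: 12.38
tcp_pos: [0.4263, -0.3421, 0.025]
eef_rot: [-3.141, -0.001, 3.035]
force: [-5.0, -1.4, -1.8]
grip_width: -0.005
grasp_force: 2.2
top none
side [ 0.4911 -0.2884 -0.1411] cost 1798.0 area 3031
  rel yaw -0.058 post in box [0.0576 0.0096] tcp in box [-0.0564 -0.0624]
12.575 [-4.10700018 -2.61586039 -0.51766896] [ 0.42649493 -0.34228679  0.02499209] [-3.14055928e+00 -9.45777081e-04  3.03428252e+00]
```

```bash
python3 -m crank '[[[-0.001,-0.001,0,0,0,-0.01,0],[-0.002,-0.002,0,0,0,-0.02,0],[-0.003,-0.003,0,0,0,-0.03,0]]]'; python3 -m crank '[[[-0.0005,-0.0003,0,0,0,0,0],[-0.001,-0.0005,0,0,0,0,0]]]'
python3 -m crank '[[[-0.0005,0,0,0,0,0,0],[-0.001,0,0,0,0,0,0]]]'
```

```text
clock: 12.95
tcp_pos: [0.4277, -0.3446, 0.025]
eef_rot: [3.14, -0.005, 3.058]
force: [-9.7, 1.8, 3.9]
grip_width: -0.001
grasp_force: 5.1
clock: 13.2
tcp_pos: [0.4278, -0.3446, 0.025]
eef_rot: [3.139, -0.007, 3.058]
force: [-11.4, 3.0, 6.0]
grip_width: 0.004
grasp_force: 6.2
clock: 13.45
tcp_pos: [0.4277, -0.3446, 0.025]
eef_rot: [3.139, -0.009, 3.058]
force: [-14.9, 2.7, 7.8]
grip_width: -0.002
grasp_force: 7.6
```

```bash
python3 -m crank '[[[0.002,0,0,0,0,0,0],[0.010,0,-0.005,0,0,0,0],[0.025,0,-0.02,0,0,0,0],[0.04,0.0,-0.06,0,0,0,0],[0.04,0.0,-0.1,0,0,0,0]]]'
python3 - <<'E'
from plan import *
s=env.read_state(); im=imaging.capture("wrist"); cv2.imwrite("pics/w2.png",im[:,:,::-1]); json.dump({k:np.array(s[k]).tolist() for k in ("eef_rot","tcp_pos")},open("w2.json","w"))
x=see2((.490,-.285,-.08)); x=see2((.490,-.285,-.08),"side"); print(s["tcp_pos"],s["force"])
E
```

```text
clock: 14.08
tcp_pos: [0.3918, -0.342, 0.1267]
eef_rot: [3.141, 0.002, 3.057]
force: [0.5, 0.1, -0.2]
grip_width: 0.0
grasp_force: 0.0
top [ 0.4881 -0.2868 -0.0848] cost 61.0 area 2495
  rel yaw -0.002 post in box [0.0612 0.005 ] tcp in box [-0.0889 -0.0648]
side [ 0.4904 -0.2894 -0.1047] cost 487.0 area 4943
  rel yaw -0.022 post in box [0.0585 0.0086] tcp in box [-0.0922 -0.0627]
[ 0.39180515 -0.34203505  0.12671763] [ 0.54824551  0.08380377 -0.18619489]
```

View pics/w2.png

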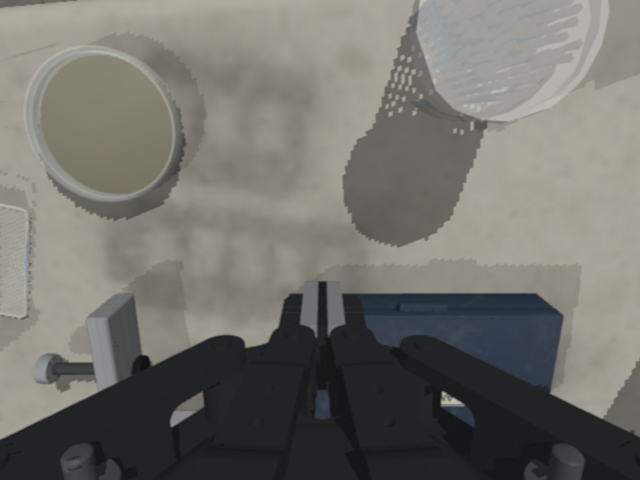

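```bash
python3 - <<'E'
from h import *
to([.5044,-.172,.13],3.0586); to([.5044,-.175,.024],3.0586)
E
```

```text
row [-0.0976  0.1789 -0.0044] [-0.     0.002 -0.001]
row [-0.0976  0.1759  0.1016] [-0.     0.002 -0.001]
```

```bash
python3 -m crank '[[[-0.03,0.055,-0.005,0,0,0,0],[-0.06,0.11,-0.005,0,0,0,0],[-0.09,0.165,-0.005,0,0,0,0],[-0.098,0.181,-0.005,0,0,0,0],[-0.098,0.181,-0.005,0,0,0,0]]]'
python3 - <<'E'
from h import *
x=see2((.490,-.285,-.08)); x=see2((.490,-.285,-.08),"side"); to([.5044,-.175,.024],3.0586)
E
```

```text
clock: 14.95
tcp_pos: [0.5044, -0.169, 0.1289]
eef_rot: [3.141, -0.002, 3.06]
force: [0.5, -0.8, 0.5]
grip_width: 0.0
grasp_force: 0.0
top none
side [ 0.4892 -0.289  -0.0972] cost 212.0 area 5218
  rel yaw -0.014 post in box [0.0598 0.0079] tcp in box [0.0031 0.1184]
row [-0.001  -0.0035  0.1059] [-0.    -0.001 -0.004]
```

```bash
python3 -m crank '[[[-0.001,0,0.05,0,0,0,0],[-0.001,0,0.09,0,0,0,0],[-0.001,0,0.105,0,0,0,0],[-0.001,-0.006,0.105,0,0,0,0],[-0.001,-0.012,0.105,0,0,0,0]]]'
python3 -m crank '[[[0,-0.002,0,0,0,0,0],[0,-0.004,0,0,0,0,0],[0,-0.006,0,0,0,0,0],[0,-0.008,0,0,0,0,0],[0,-0.010,0,0,0,0,0]]]'
```

```text
clock: 15.78
tcp_pos: [0.5059, -0.1837, 0.0274]
eef_rot: [-3.14, 0.004, 3.057]
force: [0.0, -1.0, 0.9]
grip_width: -0.0
grasp_force: 0.0
clock: 16.4
tcp_pos: [0.5042, -0.1915, 0.0257]
eef_rot: [3.14, 0.001, 3.058]
force: [0.5, 3.0, 2.4]
grip_width: -0.002
grasp_force: 1.8
```

```bash
python3 -m crank '[[[-0.0002,-0.006,0,0,0,0,0],[-0.0003,-0.012,0,0,0,0,0],[-0.0005,-0.018,0,0,0,0,0],[-0.0006,-0.024,0,0,0,0,0],[-0.0008,-0.029,0,0,0,0,0]]]'
python3 - <<'E'
from h import *
x=see2((.490,-.315,-.08),"side"); print(env.read_state()["force"])
E
```

```text
clock: 17.02
tcp_pos: [0.5019, -0.2215, 0.0252]
eef_rot: [3.141, -0.0, 3.057]
force: [0.6, 4.2, 2.8]
grip_width: 0.001
grasp_force: 1.7
side [ 0.4864 -0.3227 -0.1101] cost 281.0 area 5423
  rel yaw -0.027 post in box [0.0588 0.0424] tcp in box [0.0044 0.1016]
[ 0.35636936  1.01150754 -0.11340422]
```

```bash
python3 -m crank '[[[-0.0005,-0.006,0,0,0,0,0],[-0.001,-0.012,0,0,0,0,0],[-0.0015,-0.018,0,0,0,0,0],[-0.002,-0.024,0,0,0,0,0],[-0.002,-0.029,0,0,0,0,0]]]'
python3 - <<'E'
from h import *
x=see2((.490,-.345,-.08),"side"); x=see2((.490,-.345,-.08),"top"); print(env.read_state()["force"])
E
```

```text
clock: 17.75
tcp_pos: [0.5003, -0.2493, 0.0246]
eef_rot: [3.139, -0.004, 3.058]
force: [-3.1, 5.1, 2.6]
grip_width: 0.0
grasp_force: 2.7
side [ 0.4834 -0.3501 -0.1069] cost 171.0 area 5772
  rel yaw -0.024 post in box [0.059  0.0698] tcp in box [0.0064 0.1011]
top [ 0.4834 -0.348  -0.0998] cost 417.0 area 3715
  rel yaw -0.017 post in box [0.0597 0.0673] tcp in box [0.0077 0.099 ]
[-0.48056083  1.7037828  -1.04285439]
```

```bash
python3 -m crank '[[[-0.0003,-0.006,0,0,0,0,0],[-0.0006,-0.012,0,0,0,0,0],[-0.0008,-0.017,0,0,0,0,0],[-0.001,-0.021,0,0,0,0,0],[-0.001,-0.025,0,0,0,0,0]]]'
python3 - <<'E'
from h import *
s=env.read_state(); im=imaging.capture("wrist"); cv2.imwrite("pics/w3.png",im[:,:,::-1])
x=see2((.485,-.375,-.08),"side"); x=see2((.485,-.375,-.08),"top"); print(env.read_state()["force"])
E
```

```text
clock: 18.58
tcp_pos: [0.5006, -0.2754, 0.0253]
eef_rot: [3.142, 0.0, 3.057]
force: [0.2, 1.6, -0.4]
grip_width: -0.001
grasp_force: 1.1
side [ 0.4816 -0.3758 -0.0716] cost 261.0 area 5948
  rel yaw 0.011 post in box [0.0614 0.0935] tcp in box [0.0123 0.1009]
top [ 0.4823 -0.375  -0.0671] cost 336.0 area 3732
  rel yaw 0.016 post in box [0.0612 0.0923] tcp in box [0.0123 0.1001]
[-0.34974458 -0.52819843  0.73987535]
```

```bash
python3 -m crank '[[[0.001,0,0,0,0,0,0],[0.001,-0.002,0,0,0,0,0],[0.001,-0.004,0,0,0,0,0],[0.001,-0.006,0,0,0,0,0]]]'
python3 -m crank '[[[0,-0.001,0,0,0,0,0],[0,-0.002,0,0,0,0,0]]]'
python3 -m crank '[[[0,-0.001,0,0,0,0,0]]]'
```

```text
clock: 19.32
tcp_pos: [0.4993, -0.2806, 0.0256]
eef_rot: [3.141, 0.0, 3.058]
force: [-0.1, 3.5, 2.6]
grip_width: -0.001
grasp_force: 2.0
clock: 19.58
tcp_pos: [0.4991, -0.283, 0.0254]
eef_rot: [3.142, 0.001, 3.058]
force: [1.2, 3.2, 2.5]
grip_width: 0.0
grasp_force: 1.8
clock: 19.7
tcp_pos: [0.499, -0.2841, 0.0254]
eef_rot: [3.142, 0.0, 3.058]
force: [0.4, 2.1, 1.7]
grip_width: -0.002
grasp_force: 1.7
```

```bash
python3 -m crank '[[[0,-0.001,0,0,0,0,0],[0,-0.002,0,0,0,0,0]]]'
python3 -m crank '[[[0,-0.001,0,0,0,0,0],[0,-0.002,0,0,0,0,0]]]'

```

```text
clock: 19.95
tcp_pos: [0.4987, -0.286, 0.0253]
eef_rot: [3.141, 0.0, 3.058]
force: [0.5, 3.2, 2.9]
grip_width: -0.001
grasp_force: 1.9
clock: 20.2
tcp_pos: [0.4986, -0.2864, 0.0253]
eef_rot: [3.138, -0.0, 3.058]
force: [0.3, 9.1, 6.7]
grip_width: -0.002
grasp_force: 4.6
```

```bash
python3 - <<'E'
from h import *
s=env.read_state(); print(s["force"],s["tcp_pos"])
x=see2((.482,-.385,-.08),"side"); x=see2((.482,-.385,-.08),"top")
E
```

```text
[0.32844243 9.12106051 6.71488592] [ 0.49860601 -0.28643231  0.02534363]
side [ 0.4821 -0.3793 -0.0865] cost 543.0 area 5723
  rel yaw -0.004 post in box [0.0592 0.0978] tcp in box [0.0084 0.0939]
top [ 0.481  -0.384  -0.0998] cost 320.0 area 3598
  rel yaw -0.017 post in box [0.0585 0.1034] tcp in box [0.0078 0.0989]
```

```bash
python3 -m crank '[[[0,-0.0005,0,0,0,0,0],[0,-0.001,0,0,0,0,0]]]'
python3 -m crank '[[[0,0,0,0,0,0,0],[0,0,0,0,0,0,0]]]'
```

```text
clock: 20.65
tcp_pos: [0.4986, -0.2865, 0.0254]
eef_rot: [3.136, -0.0, 3.058]
force: [0.7, 10.3, 6.2]
grip_width: -0.0
grasp_force: 5.4
clock: 20.9
tcp_pos: [0.4986, -0.2865, 0.0253]
eef_rot: [3.137, -0.0, 3.058]
force: [1.3, 10.3, 5.7]
grip_width: -0.0
grasp_force: 5.1
```

```bash
python3 -m crank '[[[0,-0.0005,0,0,0,0,0],[0,-0.001,0,0,0,0,0],[0,-0.001,0,0,0,0,0]]]'
python3 -m crank '[[[0,0,0,0,0,0,0],[0,0,0,0,0,0,0],[0,0,0,0,0,0,0],[0,0,0,0,0,0,0],[0,0,0,0,0,0,0]]]'
python3 -m crank '[[[0,0,0,0,0,0,0],[0,0,0,0,0,0,0],[0,0,0,0,0,0,0],[0,0,0,0,0,0,0]]]'
```

```text
clock: 21.28
tcp_pos: [0.4986, -0.2865, 0.0254]
eef_rot: [3.135, -0.001, 3.058]
force: [0.7, 13.0, 6.3]
grip_width: -0.0
grasp_force: 6.3
clock: 21.9
tcp_pos: [0.4986, -0.2865, 0.0253]
eef_rot: [3.135, -0.001, 3.058]
force: [1.4, 11.8, 6.6]
grip_width: 0.001
grasp_force: 6.2
clock: 22.4
tcp_pos: [0.4986, -0.2865, 0.0254]
eef_rot: [3.135, -0.001, 3.058]
force: [1.6, 13.1, 7.3]
grip_width: 0.001
grasp_force: 6.2
```

```bash
python3 -m crank '[[[0,-0.0002,-0.0005,0,0,0,0],[0,-0.0003,-0.001,0,0,0,0],[0,-0.0003,-0.001,0,0,0,0]]]'
python3 -m crank '[[[0,0,-0.0005,0,0,0,0],[0,0,-0.0005,0,0,0,0],[0,0,-0.0005,0,0,0,0],[0,0,-0.0005,0,0,0,0],[0,0,-0.0005,0,0,0,0]]]'
python3 -m crank '[[[0,0,0,0,0,0,0],[0,0,0,0,0,0,0],[0,0,0,0,0,0,0],[0,0,0,0,0,0,0],[0,0,0,0,0,0,0]]]'
```

```text
clock: 22.78
tcp_pos: [0.4985, -0.2865, 0.0254]
eef_rot: [3.134, -0.001, 3.058]
force: [2.7, 12.0, 3.0]
grip_width: -0.003
grasp_force: 6.1
clock: 23.4
tcp_pos: [0.4982, -0.2865, 0.0254]
eef_rot: [3.134, -0.002, 3.058]
force: [2.4, 12.0, 1.3]
grip_width: 0.004
grasp_force: 5.8
clock: 24.02
tcp_pos: [0.4982, -0.2864, 0.0255]
eef_rot: [3.134, -0.002, 3.058]
force: [2.3, 11.1, 2.1]
grip_width: -0.004
grasp_force: 5.8
```

```bash
python3 -m crank '[[[-0.0005,-0.0003,0,0,0,0,0],[-0.001,-0.0004,0,0,0,0,0],[-0.0013,-0.0004,0,0,0,0,0]]]'
python3 -m crank '[[[0,0,0,0,0,0,0],[0,0,0,0,0,0,0],[0,0,0,0,0,0,0],[0,0,0,0,0,0,0],[0,0,0,0,0,0,0]]]'
python3 -m crank '[[[0,0,0,0,0,0,0],[0,0,0,0,0,0,0],[0,0,0,0,0,0,0],[0,0,0,0,0,0,0]]]'
```

```text
clock: 24.4
tcp_pos: [0.4982, -0.2865, 0.0254]
eef_rot: [3.133, -0.005, 3.058]
force: [-1.5, 13.4, 5.0]
grip_width: 0.004
grasp_force: 6.4
clock: 25.02
tcp_pos: [0.4982, -0.2864, 0.0254]
eef_rot: [3.133, -0.005, 3.058]
force: [-0.5, 13.3, 4.1]
grip_width: 0.002
grasp_force: 6.4
clock: 25.52
tcp_pos: [0.4983, -0.2865, 0.0254]
eef_rot: [3.133, -0.005, 3.058]
force: [-0.4, 11.7, 4.0]
grip_width: -0.001
grasp_force: 6.4
```

```bash
python3 -m crank '[[[0,0.002,0,0,0,0,0],[0,0.008,0,0,0,0,0],[0,0.018,-0.01,0,0,0,0],[0,0.02,-0.06,0,0,0,0],[0,0.02,-0.1,0,0,0,0]]]'
python3 - <<'E'
from h import *
x=see2((.482,-.385,-.08),"side"); x=see2((.482,-.385,-.08),"top"); to([.392,-.408,.126],3.0586)
E
```

```text
clock: 26.15
tcp_pos: [0.5015, -0.2711, 0.1292]
eef_rot: [-3.14, 0.002, 3.058]
force: [0.4, -0.2, 0.3]
grip_width: 0.002
grasp_force: 0.0
side [ 0.4816 -0.383  -0.0994] cost 469.0 area 5800
  rel yaw -0.016 post in box [0.0581 0.1022] tcp in box [0.0118 0.1115]
top [ 0.4807 -0.3849 -0.0773] cost 330.0 area 3954
  rel yaw 0.006 post in box [0.061  0.1029] tcp in box [0.0124 0.1147]
row [ 0.098  -0.1452  0.0028] [-0.003  0.004 -0.002]
```

```bash
python3 -m crank '[[[0.03,-0.04,0,0,0,0,0],[0.06,-0.08,0,0,0,0,0],[0.09,-0.12,0,0,0,0,0],[0.098,-0.145,0,0,0,0,0],[0.098,-0.145,0,0,0,0,0]]]'
python3 - <<'E'
from h import *
s=env.read_state(); json.dump({k:np.array(s[k]).tolist() for k in ("eef_rot","tcp_pos")},open("w4.json","w"))
a=imaging.capture("wrist"); cv2.imwrite("pics/w4.png",a[:,:,::-1])
x=see2((.482,-.385,-.08),"side"); x=see2((.482,-.385,-.08),"top")
b=imaging.capture("top"); c=cv2.resize(b[180:300,260:420],None,fx=5,fy=5,interpolation=cv2.INTER_CUBIC); cv2.imwrite("pics/t4.png",c[:,:,::-1])
E
```

```text
clock: 26.98
tcp_pos: [0.3896, -0.408, 0.1249]
eef_rot: [3.14, -0.002, 3.054]
force: [0.2, 0.1, 0.3]
grip_width: 0.001
grasp_force: 0.0
side [ 0.4823 -0.3812 -0.0988] cost 688.0 area 5581
  rel yaw -0.016 post in box [0.0575 0.1004] tcp in box [-0.0881 -0.0337]
top [ 0.4791 -0.3861 -0.083 ] cost 69.0 area 2081
  rel yaw -0.0 post in box [0.0619 0.1046] tcp in box [-0.0854 -0.0271]
```

View pics/t4.png

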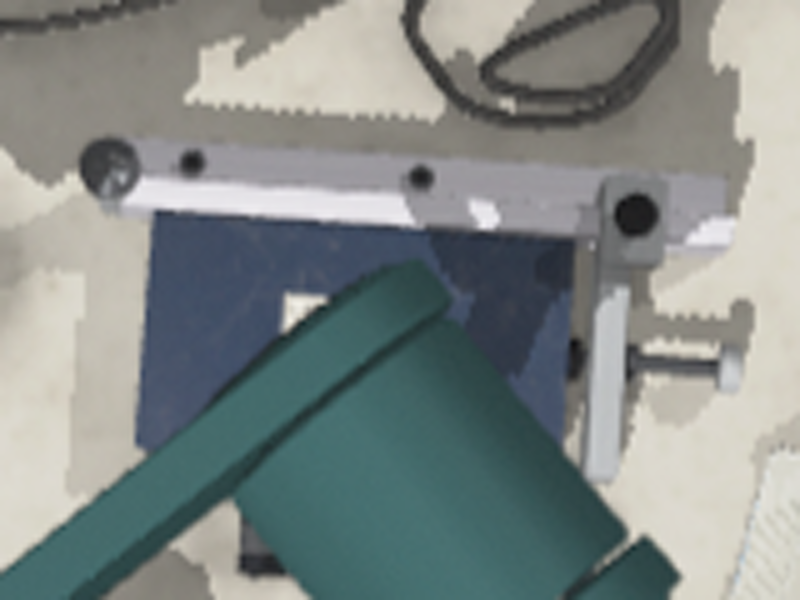

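```bash
python3 -m crank '[[[0,-0.015,0.04,0,0,0.005,0],[0,-0.015,0.08,0,0,0.005,0],[0,-0.015,0.1,0,0,0.005,0],[-0.012,-0.015,0.1,0,0,0.005,0],[-0.024,-0.015,0.1,0,0,0.005,0]]]'
python3 - <<'E'
from h import *
s=env.read_state(); print(s["force"]); p=np.array(s["tcp_pos"]); d=p[:2]-[.5395,-.2862]; print("dock x",d@[.9966,-.083],"dock y",d@[.083,.9966])
E
```

```text
clock: 27.9
tcp_pos: [0.4159, -0.4245, 0.0282]
eef_rot: [-3.14, 0.002, 3.054]
force: [1.7, 0.0, 0.2]
grip_width: 0.002
grasp_force: 0.0
[1.68411009 0.00490439 0.15033267]
dock x -0.11166018070222403 dock y -0.1481299420239757
```

```bash
python3 -m crank '[[[-0.002,0,0,0,0,0,0],[-0.0035,0,0,0,0,0,0]]]'; python3 -m crank '[[[-0.0005,0,0,0,0,0,0],[-0.001,0,0,0,0,0,0]]]'; python3 -m crank '[[[-0.0005,0,0,0,0,0,0],[-0.001,0,0,0,0,0,0]]]'
python3 - <<'E'
from h import *
s=env.read_state(); print(s["force"]); p=np.array(s["tcp_pos"]); d=p[:2]-[.5395,-.2862]; print("dock x",d@[.9966,-.083],"dock y",d@[.083,.9966])
E
```

```text
clock: 28.15
tcp_pos: [0.4184, -0.4248, 0.028]
eef_rot: [-3.14, 0.001, 3.054]
force: [-0.5, -0.8, -0.9]
grip_width: 0.002
grasp_force: 0.0
clock: 28.4
tcp_pos: [0.4183, -0.4245, 0.0269]
eef_rot: [-3.142, 0.0, 3.053]
force: [0.1, -0.2, -0.3]
grip_width: 0.002
grasp_force: 0.0
clock: 28.65
tcp_pos: [0.4194, -0.4246, 0.0268]
eef_rot: [3.141, -0.0, 3.053]
force: [-0.2, 0.5, 0.1]
grip_width: -0.003
grasp_force: 0.0
[-0.2490782   0.5328473   0.05870083]
dock x -0.10824565982459648 dock y -0.14786924878625973
```

```bash
python3 -m crank '[[[-0.0005,0,0,0,0,0,0],[-0.001,0,0,0,0,0,0]]]'; python3 -m crank '[[[-0.0005,0,0,0,0,0,0],[-0.001,0,0,0,0,0,0]]]'
python3 - <<'E'
from h import *
s=env.read_state(); print(s["force"]); p=np.array(s["tcp_pos"]); d=p[:2]-[.5395,-.2862]; print("dock x",d@[.9966,-.083],"dock y",d@[.083,.9966])
E
```

```text
clock: 28.9
tcp_pos: [0.4203, -0.4246, 0.0268]
eef_rot: [3.141, -0.001, 3.054]
force: [-1.3, -0.1, 0.7]
grip_width: 0.003
grasp_force: 0.7
clock: 29.15
tcp_pos: [0.421, -0.4248, 0.0267]
eef_rot: [3.142, -0.001, 3.054]
force: [-3.5, 0.4, 2.0]
grip_width: 0.003
grasp_force: 1.8
[-3.54833208  0.36652615  1.95065424]
dock x -0.10663341377891766 dock y -0.14798187927695697
```

```bash
python3 -m crank '[[[-0.0005,0,0,0,0,0,0],[-0.001,0,0,0,0,0,0]]]'; python3 -m crank '[[[-0.0005,0,0,0,0,0,0],[-0.0005,0,0,0,0,0,0]]]'
python3 - <<'E'
from h import *
s=env.read_state(); print(s["force"]); p=np.array(s["tcp_pos"]); d=p[:2]-[.5395,-.2862]; print("dock x",d@[.9966,-.083],"dock y",d@[.083,.9966])
E
```

```text
clock: 29.4
tcp_pos: [0.421, -0.4248, 0.0267]
eef_rot: [3.141, -0.003, 3.054]
force: [-7.2, -0.4, 3.7]
grip_width: -0.003
grasp_force: 3.6
clock: 29.65
tcp_pos: [0.421, -0.4248, 0.0268]
eef_rot: [3.141, -0.004, 3.053]
force: [-8.3, 0.6, 3.7]
grip_width: -0.002
grasp_force: 3.9
[-8.26982641  0.64607347  3.69722016]
dock x -0.1065461414929151 dock y -0.14798026037484863
```

```bash
python3 -m crank '[[[0.003,0,0,0,0,0,0],[0.017,0,0,0,0,0,0],[0.02,0.03,0,0,0,0,0],[0.02,0.06,0,0,0,0,0],[0.02,0.088,0,0,0,0,0]]]'
python3 -m crank '[[[0,0,0,0,0,0,0],[-0.006,0,0,0,0,0,0],[-0.012,0,0,0,0,0,0],[-0.0155,0,0,0,0,0,0]]]'
python3 - <<'E'
from h import *
s=env.read_state(); print(s["force"]); p=np.array(s["tcp_pos"]); d=p[:2]-[.5395,-.2862]; print("dock x",d@[.9966,-.083],"dock y",d@[.083,.9966])
E
```

```text
clock: 30.28
tcp_pos: [0.4105, -0.3344, 0.0267]
eef_rot: [3.141, 0.001, 3.053]
force: [1.0, 0.4, -0.4]
grip_width: 0.005
grasp_force: 0.0
clock: 30.78
tcp_pos: [0.4268, -0.3377, 0.0268]
eef_rot: [-3.141, 0.001, 3.053]
force: [0.5, 0.4, -0.2]
grip_width: 0.002
grasp_force: 0.0
[ 0.52104839  0.40684405 -0.19001659]
dock x -0.10802572412688805 dock y -0.06064957750182837
```

```bash
python3 -m crank '[[[-0.0005,0,0,0,0,0,0],[-0.001,0,0,0,0,0,0]]]'; python3 -m crank '[[[-0.0005,0,0,0,0,0,0],[-0.001,0,0,0,0,0,0]]]'
python3 - <<'E'
from h import *
s=env.read_state(); print(s["force"]); p=np.array(s["tcp_pos"]); d=p[:2]-[.5395,-.2862]; print("dock x",d@[.9966,-.083],"dock y",d@[.083,.9966])
E
```

```text
clock: 31.02
tcp_pos: [0.4272, -0.337, 0.0266]
eef_rot: [3.141, -0.0, 3.053]
force: [0.1, -0.3, 0.3]
grip_width: 0.003
grasp_force: 0.0
clock: 31.28
tcp_pos: [0.4281, -0.3369, 0.0268]
eef_rot: [3.141, -0.0, 3.054]
force: [-0.4, -0.3, 0.0]
grip_width: 0.001
grasp_force: 0.6
[-0.40431453 -0.28432858  0.04429664]
dock x -0.10680789640628419 dock y -0.059783790132875214
```

```bash
python3 -m crank '[[[-0.0005,0,0,0,0,0,0],[-0.001,0,0,0,0,0,0]]]'; python3 -m crank '[[[-0.0005,0,0,0,0,0,0],[-0.001,0,0,0,0,0,0]]]'
python3 - <<'E'
from h import *
s=env.read_state(); print(s["force"]); p=np.array(s["tcp_pos"]); d=p[:2]-[.5395,-.2862]; print("dock x",d@[.9966,-.083],"dock y",d@[.083,.9966])
E
```

```text
clock: 31.52
tcp_pos: [0.4283, -0.3369, 0.0268]
eef_rot: [3.141, -0.002, 3.054]
force: [-4.7, 0.1, 2.3]
grip_width: 0.001
grasp_force: 2.3
clock: 31.78
tcp_pos: [0.4284, -0.3369, 0.0268]
eef_rot: [3.141, -0.004, 3.054]
force: [-8.3, 2.3, 5.6]
grip_width: -0.001
grasp_force: 4.1
[-8.29872449  2.29609176  5.61074931]
dock x -0.10650925058376907 dock y -0.05975307105940717
```

```bash
python3 -m crank '[[[0.003,0,0,0,0,0,0],[0.018,0,-0.005,0,0,0,0],[0.025,0,-0.05,0,0,0,0],[0.03,0,-0.11,0,0,0,0],[0.03,0,-0.15,0,0,0,0]]]'
python3 - <<'E'
from h import *
print(np.round(env.read_state()["force"],1)); x=see2((.48,-.385,-.08),"top")
for t,a in (("cotton_buds",[250,325,38,45]),("petri_dish_1",[352,308,43,47])): print(t,a,[np.round(y["extent"]).tolist() for y in imaging.look_for("top",t)[:1]])
print(workorder.job_done())
E
```

```text
clock: 32.4
tcp_pos: [0.4003, -0.3351, 0.1804]
eef_rot: [-3.139, 0.004, 3.053]
force: [0.4, -0.9, -0.3]
grip_width: 0.003
grasp_force: 0.0
[ 0.4 -0.9 -0.3]
top [ 0.4803 -0.3837 -0.0804] cost 61.0 area 3303
  rel yaw 0.003 post in box [0.0612 0.102 ] tcp in box [-0.0817  0.0405]
cotton_buds [250, 325, 38, 45] [[247.0, 328.0, 40.0, 40.0]]
petri_dish_1 [352, 308, 43, 47] [[353.0, 308.0, 40.0, 48.0]]
the job is handed in; nothing more can be done
None
```

The box made its quarter turn against the post and was slid along the fence and pressed on the set screw: 11–13 N at the finger for over a second, about 8–10 N on the stop allowing for friction. Its back is flush on the fence at both ends by touch, the arm is clear, and the job was handed in at about 32 s with no verdict returned.

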